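# Load a wax slab into the chipper

### The arm

A 7-joint arm with a two-finger parallel gripper is mounted at the origin on the work surface. World frame = base frame: x ahead of the robot, y to its left, z up, the work surface at z = 0. Lengths are in m, angles in rad, forces in N, time in s.
With the tool pointing down it reaches from about 0.425 to 0.95 m from the base axis. Payload 4.7 kg.
Tool frame: the origin (TCP) lies midway between the tips of the shut fingers; the grasp point (between the pads) lies 19 mm behind it; z points along the fingers, y is the line along which they close (so a half turn about z gives the same grasp; the last joint's range is limited). The gripper opens to 85 mm and grips with 20 to 120 N. Pads are 22 mm wide; open, the fingers measure 114 mm over their backs; the gripper's body (76 mm by 85 mm) begins 54 mm behind the grasp point. The pads swing forward as they close: fully open they stand 13 mm farther back than shut.
Start: joints at [1.159, 0.469, -0.049, 1.532, 0.024, 1.141, -0.082], TCP at [0.252, -0.626, 0.231] pointing down, gripper open.
Joint ranges: [-2.59, 2.59], [-0.33, 1.99], [-1.39, 1.29], [0.1, 2.45], [-1.04, 4.18], [0.21, 1.99], [-2.66, 2.66]. Speed limits (rad/s): [2.57, 2.57, 3.14, 3.14, 3.14, 3.14, 3.14].

### API

Orientations are given as a unit quaternion [x, y, z, w].
In Python, from plant import r, eyes, spotter gives the robot as it stands. The module is installed in compiled form; this text tells all that it offers.
- The arm moves only by the tool drive_tool, never from a script. Its argument "motion" is a list of rows, each an object with "turn": the turn, a rotation vector about the tool's x, y, z in units of 30 degrees (1.0 is 30 degrees), a list of three; "linear": the shift along the tool's x, y, z in units of 0.75 m (1.0 is 0.75 m), a list of three; "jaw": the closure, from -1 (fully open) to 1 (shut), so that 0 is half open. In form: [{"turn": [wx, wy, wz], "linear": [x, y, z], "jaw": jaw}, ...]. A call has 1 to 12 rows; each row is the pose to reach, as a shift and turn from the pose commanded when the call began, along the tool's axes at that moment; what a row does not reach only later rows make up. A row lasts 1/12 s, in which the tool goes at most 41.7 mm and 7.16 degrees, less where a joint would pass 70% of its speed; a pose out of reach is approached as far as the arm can. A call with a number of a shift or a turn outside -1 to 1 is refused whole. A call with a gripper value outside its range is refused whole. The fingers move at their own pace and stop on an object; "squeeze" is the grip in N (left out, the last holds). Time passes only in rows, so rows that repeat a pose let the fingers close. It gives the time, the measured TCP pose, the force, the opening and the grip force at its end, in the units of the state.
- r.observe(): the state, without advancing time (a new reading comes with each control period).
- eyes.camera(name): name is "side" or "top"; returns (picture, depth): 384x512x3 uint8, red, green, blue; 384x512 float32, m along the optical axis (not along the pixel's ray), 0 where there is no reading.
- eyes.camera_params(name): a dict with "mtx" (3x3 intrinsics, pixels), "k1" (the pictures are not rectified: a ray, as slopes to the right and down, at radius r is drawn at 1 + k1 r^2 times it, then the intrinsics apply), "R" (3x3) and "t" (3): a world point X has camera coordinates R X + t. Camera axes: x right, y down, z forward; pixel columns grow to the right and rows downward; lengths in m; the calibration is good to about 2 mm. A picture is of the moment at which its call begins. camera_params takes no time and is no camera call.
- r.finish_job(): hands the job in; it is judged then, once.
Trained networks look in the newest picture that a camera, given by its name, has taken for a name from the list of things; names that differ only in an ending like _2 or _b are one class to them, and where a whole thing is asked for, a point or a joint stands for the part that bears it (a point fixed in the world has none). Each returns a list of dicts, best first, with "confidence" (0 to 1); they miss things now and then, are a little off and sometimes report something else, mostly with a low value. They report only what shows in the picture. A call takes as long as a camera call. They do not tell look-alikes from the thing itself.
- spotter.silhouettes(name, camera): "mask" (384x512 bool, what is visible of it).
- spotter.place_of(name, camera): "xyz" ([x, y, z] in m, in world coordinates, good to about 4 mm: a listed point, or the origin of a listed thing).
The state is a dict: "time": time; "joint_positions": joint angles; "qvel": joint speeds; "joint_torque": joint torques, N m; "position": TCP position; "ee_rot": TCP orientation; "wrist_force": force on the tool from outside, world axes, zero at the start; "ft_torque": the same for the moment, N m; "finger_gap": finger opening in m; "grip_force": force on a finger pad.
Only numpy, scipy, OpenCV 4.12 (cv2) and the standard library are available. Lean on these libraries where they do the work, as an engineer would, in place of code of your own. Each camera call takes 0.05 s, during which the arm holds its last target. There are 200 camera calls.

### The job

Load the green wax slab into the chipper: lift it out of the rack, lay it lightly against the upright yellow cover, and feed it on end down through the slot until it is fully in. Then fold the cover down shut over the slot. The wax is brittle and the cover light: feel your way into the slot, never force either, and leave everything else where it is.

Things in the scene. Friction and masses are not known exactly. Their poses are not given: they have to be found in the camera images.
- slab_green: pale green wax slab, 10 (its x) by 50 (its y) by 110 mm tall (its z), about 50 g. It stands on end in one of the three grooves of the rack. Origin: centre of its lower 10 by 50 end
- slab_lilac: lilac wax slab of the same size, in the rack; not wanted. Origin as for the green one
- slab_white: cream-white wax slab of the same size, in the rack; not wanted. Origin as for the green one
- rack: fixed plywood rack, 200 (x) by 80 (y) by 38 mm high, with three grooves along its y, 66 mm apart in x, 12 mm wide and 26 mm deep; the slabs stand 12 mm above the table, so their tops are at 122 mm. Origin: centre of its underside
- chipper: fixed grey slab chipper, 260 (x) by 220 (y) mm, front (drawer, buttons) to its -x, a blue motor low on its +x side. Origin: on the table, right below point slot. On top lies a steel throat plate, 130 (x) by 120 (y) mm, its top face 180 mm above the table, which carries the slot, the roll inside and the cover
- slot (a point): middle of the feed slot's mouth (12 mm in x by 53 mm in y), level with the throat plate's top, IF the plate were in its middle place. The plate is adjustable: slot, roll and cover together stand up to 12 mm from here to either side along x, and how far is not measured. Axes: x from front to back across the slot, y along it, z up; they turn with the chipper
- cover (a joint): angle of the yellow cover. About 1.57 rad: open, upright; it stops at 1.59, so it may be leaned on from the front. 0: shut, level over the slot, underside 6 mm and top 10 mm above the plate, free edge 34 mm in front of the hinge. A stiff hinge, it stays where left (about 1 N at the edge moves it). It cannot shut over a slab standing more than 6 mm out
- mould1: loose clear acrylic candle mould, 62 by 62 by 180 mm, with a stick across its top; bystander. Origin: centre of its underside
- mould2: second such mould; bystander
- scissors: scissors lying flat, 165 mm long; bystander. Origin: near the pivot
- dowel: wooden stick lying flat, 140 mm long; bystander. Origin: its middle
- lump: lilac wax block, 70 by 45 by 30 mm; bystander. Origin: centre of its underside
- plate (a point): point on the throat plate's top midway between its two black thumbscrews (16 mm across, 10 mm high, 45 mm to either side in y), 47 mm in front of the slot; given for the plate's middle place, axes as point slot. They clamp the plate: it does not move in normal use
- roll_place (a point): axis of a sprung rubber roll (32 mm across, does not turn) hidden inside in front of the slot, 28 mm below the plate's top; for the plate's middle place. It presses the slab to the slot's far wall from about 15 mm depth on: pushing in takes 5 to 18 N. It holds the slab wherever it is left, it never drops by itself. A stop lies 125 mm below the plate's top
- hinge_place (a point): hinge axis (along y) of the yellow cover, 6 mm above the plate's top, in the plane of the slot's far (+x) wall, 6 mm behind the slot's middle; given for the plate's middle place. The cover is 34 by 66 by 4 mm with a lip along its free edge; open, it stands up 40 mm above the plate, its flat front face in one plane with the slot's far wall, the lip pointing back
Mind the look-alikes: they are no part of the job. Leave any red look-alike of the slab_green alone.

How it is judged:
By the outcome, as a careful person would: the job done as asked, in the order asked, and still so for the second after the job is handed in, with the robot touching nothing.
It also fails if it takes over 70 s, if anything falls off the work surface, if the arm or the gripper's body presses on something with over 40 N, if the wrist force passes 120 N, or if a joint passes its speed limit or range.

## Working session

There is one attempt and no reset: what is moved stays moved. The work goes in short steps, Python scripts to look and compute and a tool call to move; the robot and the scene stay as the last step left them, time stands still between calls to the robot, and variables do not carry over. Pictures are saved under pics/ and viewed, at most 12 in all, crops included, and the job is handed in when it is done.

Besides the shell and the picture viewer there is one more tool, called after "Call:" as name([rows], argument=value, ...), one row to a line, values as JSON. drive_tool: Moves the arm, as the interface text tells. Shifts and turns lie within -1 to 1; 1 stands for 0.75 m of shift or 30 degrees of turn. Its arguments: {"type":"object","properties":{"motion":{"type":"array"},"squeeze":{"type":"number"}},"required":["motion"]}

```bash
mkdir -p pics; cat > h.py <<'E'
import numpy as np, cv2
from plant import r, eyes, spotter
from scipy.spatial.transform import Rotation as Ro
def cloud(cam, depth):
    p=eyes.camera_params(cam); K=np.array(p["mtx"]); R=np.array(p["R"]); t=np.array(p["t"])
    v,u=np.mgrid[0:384,0:512]
    pts=np.stack([u,v],-1).reshape(-1,1,2).astype(float)
    s=cv2.undistortPoints(pts,K,np.array([p["k1"],0,0,0.])).reshape(384,512,2)
    c=np.dstack([s*depth[...,None],depth])
    return (c-t)@R
def proj(cam,X):
    p=eyes.camera_params(cam); K=np.array(p["mtx"])
    rv=cv2.Rodrigues(np.array(p["R"]))[0]
    return cv2.projectPoints(np.array(X,float).reshape(-1,1,3),rv,np.array(p["t"],float),K,np.array([p["k1"],0,0,0.]))[0].reshape(-1,2)
def st():
    s=r.observe(); print("t",round(s["time"],2),"p",np.round(s["position"],4),"q",np.round(s["ee_rot"],4),"F",np.round(s["wrist_force"],2),"M",np.round(s["ft_torque"],2),"gap",round(s["finger_gap"],4),"grip",np.round(s["grip_force"],1),"j",np.round(s["joint_positions"],2)); return s
E
python3 - <<'E'
from h import *
st()
for c in("side","top"):
    im,d=eyes.camera(c); np.savez(f"{c}0.npz",im=im,d=d)
    cv2.imwrite(f"pics/{c}0.png",im[...,::-1])
    p=eyes.camera_params(c); print(c,"cam at",np.round(-np.array(p["R"]).T@np.array(p["t"]),3))
    for n in["slab_green","rack","chipper","slot","plate","hinge_place","cover","mould1"]:
        print(n,[(np.round(o["xyz"],3).tolist(),round(o["confidence"],2)) for o in spotter.place_of(n,c)][:4])
E
```

```text
t 0.0 p [ 0.2519 -0.6256  0.2302] q [ 9.817e-01  1.902e-01 -2.000e-04 -1.000e-03] F [ 0.15  0.24 -0.19] M [-0.03 -0.03  0.05] gap 0.0855 grip 0.0 j [ 1.16  0.47 -0.05  1.53  0.02  1.14 -0.08]
side cam at [0.914 0.478 1.003]
slab_green [([0.502, 0.172, 0.013], 0.73), ([0.394, 0.177, 0.001], 0.61)]
rack [([0.564, 0.159, 0.0], 0.7), ([0.59, 0.43, 0.0], 0.48)]
chipper [([0.532, -0.182, -0.003], 0.77), ([0.584, 0.431, 0.001], 0.27)]
slot [([0.531, -0.184, 0.179], 0.71)]
plate [([0.488, -0.183, 0.18], 0.8)]
hinge_place [([0.54, -0.183, 0.184], 0.61), ([0.515, -0.182, 0.15], 0.18)]Traceback (most recent call last):
  File "<stdin>", line 8, in <module>
ValueError: it knows: chipper, dowel, hinge_place, lump, mould, plate, rack, roll_place, scissors, slab_green, slab_lilac, slab_white, slot
```

```bash
python3 -c "
import cv2,numpy as np
a=cv2.imread('pics/side0.png');b=cv2.imread('pics/top0.png');print(a.shape)"
```

```text
(384, 512, 3)[ WARN:0@0.011] global loadsave.cpp:275 findDecoder imread_('pics/top0.png'): can't open/read file: check file path/integrity
```

View pics/side0.png

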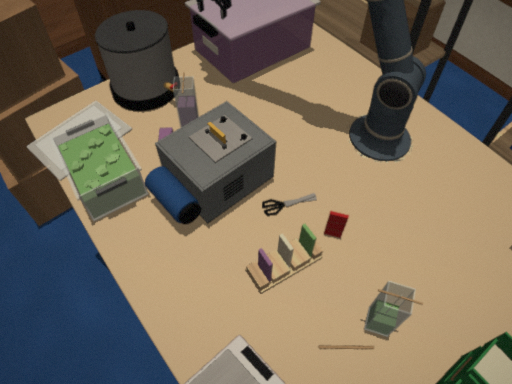

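The side picture shows the chipper at about (217,155) with the yellow cover at (217,132). The rack holds lilac (265,262), white (286,248) and green (308,240), and the red look-alike lies at (337,224).

```bash
python3 - <<'E'
from h import *
c="top"
im,d=eyes.camera(c); np.savez(f"{c}0.npz",im=im,d=d)
cv2.imwrite("pics/top0.png",im[...,::-1])
p=eyes.camera_params(c); print(c,"cam at",np.round(-np.array(p["R"]).T@np.array(p["t"]),3),np.round(p["mtx"][0][0]))
for n in["slab_green","rack","chipper","slot","plate","hinge_place","mould"]:
    print(n,[(np.round(o["xyz"],3).tolist(),round(o["confidence"],2)) for o in spotter.place_of(n,c)][:4])
for c in("side","top"):
    f=np.load(f"{c}0.npz"); X=cloud(c,f["d"]); im=f["im"].astype(int); ok=f["d"]>0
    def pca(m,name):
        P=X[m]; 
        if len(P)<8: print(name,len(P)); return
        rect=cv2.minAreaRect(P[:,:2].astype(np.float32)*1000); print(c,name,len(P),"med",np.round(np.median(P,0),4),"rect",np.round(rect[0],1),np.round(rect[1],1),round(rect[2],1),"z",np.round(np.percentile(P[:,2],[2,98]),4))
    hsv=cv2.cvtColor(f["im"],cv2.COLOR_RGB2HSV)
    near=lambda x,y,rr:(np.hypot(X[...,0]-x,X[...,1]-y)<rr)&ok
    pca(near(.56,.16,.15)&(X[...,2]>.112)&(X[...,2]<.13)&(hsv[...,0]>40)&(hsv[...,0]<85)&(hsv[...,1]>50),"greentop")
    pca(near(.56,.16,.15)&(X[...,2]>.02)&(X[...,2]<.13)&(hsv[...,0]>40)&(hsv[...,0]<85)&(hsv[...,1]>50),"green")
    pca(near(.56,.16,.15)&(X[...,2]>.03)&(X[...,2]<.043),"racktop")
    pca(near(.53,-.18,.15)&(hsv[...,0]>15)&(hsv[...,0]<35)&(hsv[...,1]>130)&(X[...,2]>.15),"cover")
    pca(near(.53,-.18,.1)&(X[...,2]>.174)&(X[...,2]<.187),"platetop")
    pca(near(.53,-.18,.2)&(X[...,2]>.14)&(X[...,2]<.172),"chtop")
E
```

```text
top cam at [0.282 0.017 1.27 ] 437.0
slab_green [([0.503, 0.17, 0.013], 0.64), ([0.398, 0.178, -0.002], 0.44)]
rack [([0.567, 0.164, -0.0], 0.97)]
chipper [([0.533, -0.181, 0.004], 0.61)]
slot [([0.532, -0.183, 0.178], 0.59)]
plate [([0.485, -0.185, 0.183], 0.62)]
hinge_place [([0.545, -0.182, 0.189], 0.64)]
mould [([0.49, -0.445, 0.004], 0.89), ([0.477, 0.436, 0.005], 0.75)]
side greentop 83 med [0.5035 0.1727 0.1211] rect [501.5 172.9] [47.5 10.4] 86.0 z [0.1123 0.1251]
side green 273 med [0.5048 0.1754 0.0929] rect [501.7 173.1] [47.9 11. ] 86.3 z [0.0396 0.1236]
side racktop 1175 med [0.5823 0.1748 0.0387] rect [539.1 168.7] [ 71.1 255. ] 83.8 z [0.0317 0.0421]
side cover 142 med [ 0.5362 -0.1772  0.2176] rect [ 538.  -179.9] [11.1 68.3] 3.9 z [0.1901 0.2225]
side platetop 2096 med [ 0.5384 -0.173   0.1788] rect [ 530.  -179.8] [197. 197.] 72.5 z [0.1741 0.1834]
side chtop 1157 med [ 0.5989 -0.0788  0.1634] rect [ 543.7 -179.1] [263.2 224.6] 4.0 z [0.1409 0.1719]
top greentop 63 med [0.4984 0.1698 0.123 ] rect [497.8 170.7] [46.2  9.3] 85.0 z [0.1187 0.1269]
top green 64 med [0.4983 0.1696 0.1229] rect [497.8 170.7] [46.2  9.3] 85.0 z [0.1171 0.1269]
top racktop 993 med [0.5446 0.1606 0.0387] rect [563.7 163.3] [ 70.6 200.8] 84.2 z [0.0328 0.0426]
top cover 172 med [ 0.5317 -0.1805  0.2191] rect [ 519.2 -162.9] [ 45.2 107.4] 41.4 z [0.1891 0.2247]
top platetop 3608 med [ 0.5229 -0.1791  0.1787] rect [ 529.5 -179.5] [198.6 197.8] 45.0 z [0.1742 0.1848]
top chtop 785 med [ 0.528  -0.1616  0.1704] rect [ 535.6 -182. ] [272.9 220.8] 4.2 z [0.1412 0.172 ]
```

View pics/top0.png

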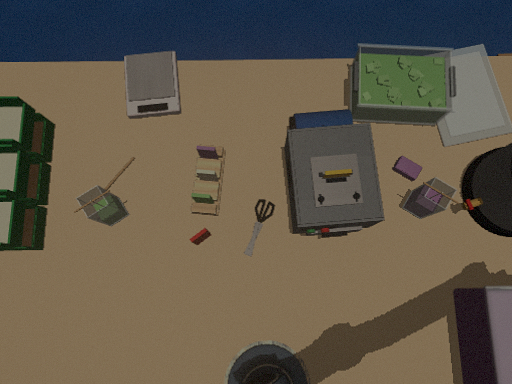

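The top picture (x up, y left) shows the rack with green (202,197), the chipper with cover at (337,173), thumbscrews at (321,198) and (357,196), and the red look-alike at (200,237). Next I'll rectify both views onto the plate's plane to get the cover and slot accurately.

```bash
cat >> h.py <<'E'
def rect(cam,im,cx,cy,z,yaw,hx,hy,res=0.0005):
    # rows: local +x down->up ; cols: local +y left
    xs=np.arange(hx,-hx,-res); ys=np.arange(hy,-hy,-res)
    gx,gy=np.meshgrid(xs,ys,indexing='ij'); c,s=np.cos(yaw),np.sin(yaw)
    W=np.stack([cx+c*gx-s*gy,cy+s*gx+c*gy,np.full_like(gx,z)],-1)
    m=proj(cam,W).reshape(gx.shape+(2,)).astype(np.float32)
    return cv2.remap(im,m[...,0],m[...,1],cv2.INTER_CUBIC)
E
python3 - <<'E'
from h import *
out=[]
for c in("top","side"):
    f=np.load(f"{c}0.npz"); 
    a=rect(c,f["im"],.532,-.181,.18,np.deg2rad(4.05),.09,.08,.0005)
    b=rect(c,f["im"],.501,.172,.122,np.deg2rad(-5.8),.06,.08,.0005)
    out.append(np.vstack([a,b]))
    # cover front / plate analysis in local frame
    X=cloud(c,f["d"]); y=np.deg2rad(4.05); D=X-[.532,-.181,.18]
    L=np.stack([np.cos(y)*D[...,0]+np.sin(y)*D[...,1],-np.sin(y)*D[...,0]+np.cos(y)*D[...,1],D[...,2]],-1)
    hsv=cv2.cvtColor(f["im"],cv2.COLOR_RGB2HSV)
    m=(f["d"]>0)&(np.abs(L[...,0])<.04)&(np.abs(L[...,1])<.05)&(hsv[...,0]>15)&(hsv[...,0]<35)&(hsv[...,1]>110)&(L[...,2]>.004)&(L[...,2]<.05)
    P=L[m]*1000
    for lo in range(4,46,6):
        q=P[(P[:,2]>=lo)&(P[:,2]<lo+6)]
        if len(q): print(c,lo,len(q),"x",np.round(np.percentile(q[:,0],[5,50,95]),1),"y",np.round([q[:,1].min(),q[:,1].max()],1))
big=np.hstack(out); print(big.shape); cv2.imwrite("pics/rect.png",big[...,::-1])
E
```

```text
top 4 5 x [-2.6 -1.9 -1. ] y [-23.7  33. ]
top 10 11 x [-2.9 -2.2 -1.7] y [-27.   31.4]
top 16 14 x [-3.1 -2.5  0.5] y [-29.1  31.6]
top 22 13 x [-3.  -2.1 -1.5] y [-29.8  30.2]
top 28 10 x [-3.1 -2.6 -1.8] y [-21.1  28.5]
top 34 49 x [-2.6  1.5  7.7] y [-32.5  32.2]
top 40 72 x [-2.   2.1  7.1] y [-32.8  30.5]
side 4 7 x [3.2 3.7 4.3] y [-27.   30.5]
side 10 28 x [1.7 3.9 4.7] y [-29.5  33. ]
side 16 21 x [1.9 3.9 5. ] y [-28.3  32.7]
side 22 13 x [2.2 4.1 4.8] y [-28.7  33.1]
side 28 2 x [3.6 3.9 4.2] y [28.6 33.9]
side 34 41 x [1.2 6.5 9.8] y [-34.2  33.8]
side 40 40 x [ 0.9  4.3 11.1] y [-27.5  34.8]
(600, 640, 3)
```

View pics/rect.png

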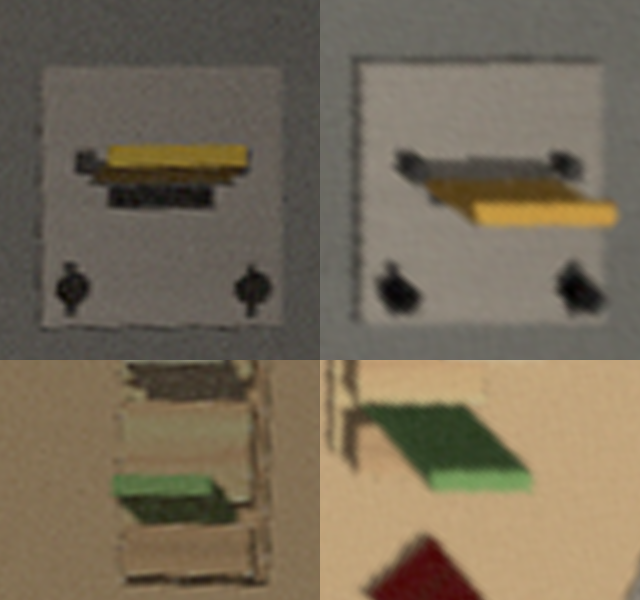

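The rectified view (0.5 mm/px, chipper axes) gives these:
- **Slot:** dark mouth at columns 108–213, rows 186–208. Plate mid-column is about 162 and the cover sits directly behind the slot. Slot centre is about local (-7.2, -0.8) mm.
- **Green slab:** top at columns 113–212, rows 475–494. Its centre is near (0.4995, 0.171).

Next I'll plan the approach.

```bash
cat >> h.py <<'E'
def pose(yawx,):  # tool pointing down, tool x at world angle yawx (deg)
    a=np.deg2rad(yawx); x=np.array([np.cos(a),np.sin(a),0]); z=np.array([0,0,-1.]); return Ro.from_matrix(np.stack([x,np.cross(z,x),z],1))
def plan(*wps, p0=None,q0=None):
    s=r.observe(); p0=np.array(s["position"] if p0 is None else p0); R0=Ro.from_quat(s["ee_rot"]) if q0 is None else q0
    pp,RR=p0,R0
    for p,yw in wps:
        p=np.array(p,float); R=pose(yw)
        n=max(np.linalg.norm(p-pp)/.0417,np.rad2deg((RR.inv()*R).magnitude())/7.16)
        print("lin",np.round(R0.inv().apply(p-p0)/.75,4).tolist(),"turn",np.round(np.rad2deg((R0.inv()*R).as_rotvec())/30,4).tolist(),"rows",round(n,1)); pp,RR=p,R
E
python3 - <<'E'
from h import *
s=st(); plan(([.40,-.40,.36],50),([.4995,.1711,.26],84.5),p0=[.252,-.626,.231])
E
```

```text
t 0.75 p [ 0.2521 -0.6262  0.2314] q [9.817e-01 1.902e-01 0.000e+00 1.000e-04] F [ 0.21 -0.13 -0.34] M [-0.04  0.05  0.  ] gap 0.0851 grip 0.0 j [ 1.16  0.47 -0.05  1.53  0.02  1.14 -0.08]
lin [0.2956, -0.2058, -0.172] turn [0.0003, 0.0, -0.9357] rows 7.2
lin [0.703, -0.8627, -0.0388] turn [0.0003, 0.0001, -2.0857] rows 14.1
```

Call:
drive_tool([
  {"turn": [0, 0, -0.94], "linear": [0.296, -0.206, -0.172], "jaw": 0},
  {"turn": [0, 0, -0.94], "linear": [0.296, -0.206, -0.172], "jaw": 0},
  {"turn": [0, 0, -0.94], "linear": [0.296, -0.206, -0.172], "jaw": 0},
  {"turn": [0, 0, -0.94], "linear": [0.296, -0.206, -0.172], "jaw": 0},
  {"turn": [0, 0, -0.94], "linear": [0.296, -0.206, -0.172], "jaw": 0},
  {"turn": [0, 0, -0.94], "linear": [0.296, -0.206, -0.172], "jaw": 0},
  {"turn": [0, 0, -0.94], "linear": [0.296, -0.206, -0.172], "jaw": 0},
  {"turn": [0, 0, -0.94], "linear": [0.296, -0.206, -0.172], "jaw": 0},
], squeeze=20)

```text
time: 1.42
position: [0.4064, -0.3936, 0.3646]
ee_rot: [0.903, 0.429, 0.003, 0.002]
wrist_force: [0.8, 0.7, 0.1]
finger_gap: 0.0427
grip_force: 0.0
```

```bash
python3 - <<'E'
from h import *
s=st(); plan(([.4995,.1711,.26],84.5),([.4995,.1711,.094],84.5))
E
```

```text
t 1.42 p [ 0.4064 -0.3936  0.3646] q [0.9035 0.4286 0.0031 0.0023] F [0.8  0.74 0.12] M [ 0.03 -0.07  0.02] gap 0.0427 grip 0.0 j [ 0.92  0.21 -0.27  1.6   0.05  1.33 -0.04]
lin [0.6612, -0.381, 0.1393] turn [0.0145, -0.003, -1.1247] rows 14.0
lin [0.6604, -0.3825, 0.3606] turn [0.0145, -0.003, -1.1247] rows 4.0
```

Call:
drive_tool([
  {"turn": [0, 0, -1.0], "linear": [0.669, -0.386, 0.133], "jaw": 0},
  {"turn": [0, 0, -1.0], "linear": [0.669, -0.386, 0.133], "jaw": 0},
  {"turn": [0, 0, -1.0], "linear": [0.669, -0.386, 0.133], "jaw": 0},
  {"turn": [0, 0, -1.0], "linear": [0.669, -0.386, 0.133], "jaw": 0},
  {"turn": [0, 0, -1.0], "linear": [0.669, -0.386, 0.133], "jaw": 0},
  {"turn": [0, 0, -1.0], "linear": [0.669, -0.386, 0.133], "jaw": 0},
  {"turn": [0, 0, -1.0], "linear": [0.669, -0.386, 0.133], "jaw": 0},
  {"turn": [0, 0, -1.0], "linear": [0.669, -0.386, 0.133], "jaw": 0},
  {"turn": [0, 0, -1.0], "linear": [0.669, -0.386, 0.133], "jaw": 0},
  {"turn": [0, 0, -1.0], "linear": [0.669, -0.386, 0.133], "jaw": 0},
  {"turn": [0, 0, -1.0], "linear": [0.669, -0.386, 0.133], "jaw": 0},
  {"turn": [0, 0, -1.0], "linear": [0.669, -0.386, 0.133], "jaw": 0},
])

```text
time: 2.42
position: [0.485, 0.0872, 0.2755]
ee_rot: [0.765, 0.643, 0.0, 0.001]
wrist_force: [1.2, 0.1, 0.3]
finger_gap: 0.0427
grip_force: 0.0
```

```bash
python3 - <<'E'
from h import *
eyes.camera("top");eyes.camera("top");eyes.camera("top");eyes.camera("top")
s=st(); plan(([.4995,.1711,.26],84.5),([.4995,.1711,.093],84.5))
E
```

```text
t 2.62 p [0.4848 0.0866 0.2753] q [ 7.642e-01  6.449e-01 -2.000e-04 -1.000e-04] F [-0.62 -1.38  0.11] M [-0.05  0.02  0.01] gap 0.0427 grip 0.0 j [ 0.35  0.19 -0.7   1.87  0.14  1.13 -0.56]
lin [0.1144, 0.0004, 0.0203] turn [-0.0008, 0.0001, -0.1393] rows 2.1
lin [0.1144, 0.0005, 0.243] turn [-0.0008, 0.0001, -0.1393] rows 4.0
```

Call:
drive_tool([
  {"turn": [0, 0, -0.14], "linear": [0.1145, 0.0005, 0.02], "jaw": 0},
  {"turn": [0, 0, -0.14], "linear": [0.1145, 0.0005, 0.02], "jaw": 0},
  {"turn": [0, 0, -0.14], "linear": [0.1145, 0.0005, 0.02], "jaw": 0},
  {"turn": [0, 0, -0.14], "linear": [0.1145, 0.0005, 0.02], "jaw": 0},
  {"turn": [0, 0, -0.14], "linear": [0.1145, 0.0005, 0.07], "jaw": 0},
  {"turn": [0, 0, -0.14], "linear": [0.1145, 0.0005, 0.12], "jaw": 0},
  {"turn": [0, 0, -0.14], "linear": [0.1145, 0.0005, 0.16], "jaw": 0},
  {"turn": [0, 0, -0.14], "linear": [0.1145, 0.0005, 0.2], "jaw": 0},
  {"turn": [0, 0, -0.14], "linear": [0.1145, 0.0005, 0.22], "jaw": 0},
  {"turn": [0, 0, -0.14], "linear": [0.1145, 0.0005, 0.243], "jaw": 0},
  {"turn": [0, 0, -0.14], "linear": [0.1145, 0.0005, 0.243], "jaw": 0},
])

```text
time: 3.53
position: [0.4988, 0.1656, 0.0904]
ee_rot: [0.743, 0.67, -0.003, -0.0]
wrist_force: [0.1, -0.6, 0.6]
finger_gap: 0.0427
grip_force: 0.0
```

```bash
python3 - <<'E'
from h import *
im,d=eyes.camera("top");a=rect("top",im,.501,.172,.122,np.deg2rad(-5.8),.07,.08,.0005)
im,d=eyes.camera("side");b=rect("side",im,.501,.172,.122,np.deg2rad(-5.8),.07,.08,.0005)
cv2.imwrite("pics/grasp.png",np.hstack([a,b])[...,::-1]); st()
E
```

```text
t 3.63 p [0.5006 0.1677 0.0934] q [ 7.423e-01  6.701e-01 -6.000e-04  5.000e-04] F [ 0.05 -0.22 -0.26] M [ 0.04 -0.03  0.05] gap 0.0432 grip 0.0 j [ 0.1   0.48 -0.65  1.98  0.4   0.8  -0.88]
```

View pics/grasp.png

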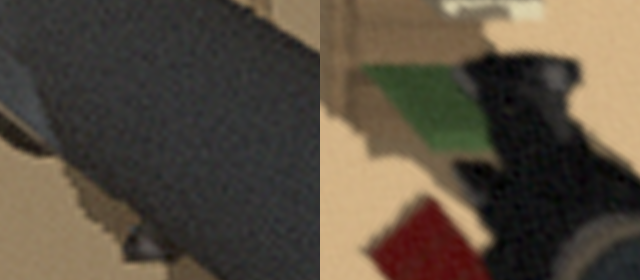

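The side panel shows the fingers straddling the green slab (pads at about (480,75) and (470,175)), clear of the white slab and the red look-alike. I'll close gently now.

Call:
drive_tool([
  {"turn": [0, 0, 0], "linear": [0, 0, 0], "jaw": 0.5},
  {"turn": [0, 0, 0], "linear": [0, 0, 0], "jaw": 1},
  {"turn": [0, 0, 0], "linear": [0, 0, 0], "jaw": 1},
  {"turn": [0, 0, 0], "linear": [0, 0, 0], "jaw": 1},
  {"turn": [0, 0, 0], "linear": [0, 0, 0], "jaw": 1},
  {"turn": [0, 0, 0], "linear": [0, 0, 0], "jaw": 1},
  {"turn": [0, 0, 0], "linear": [0, 0, 0], "jaw": 1},
], squeeze=20)

```text
time: 4.22
position: [0.5005, 0.17, 0.0945]
ee_rot: [0.741, 0.671, 0.0, 0.001]
wrist_force: [-1.9, -1.8, 6.9]
finger_gap: 0.0097
grip_force: 23.6
```

```bash
python3 - <<'E'
from h import *
st()
E
```

```text
t 4.22 p [0.5005 0.17   0.0945] q [7.412e-01 6.713e-01 3.000e-04 8.000e-04] F [-1.88 -1.79  6.86] M [-0.31  0.48 -0.06] gap 0.0097 grip 23.6 j [ 0.1   0.48 -0.65  1.98  0.4   0.8  -0.88]
```

Call:
drive_tool([
  {"turn": [0, 0, 0], "linear": [0, 0, -0.005], "jaw": 1},
  {"turn": [0, 0, 0], "linear": [0, 0, -0.015], "jaw": 1},
  {"turn": [0, 0, 0], "linear": [0, 0, -0.03], "jaw": 1},
  {"turn": [0, 0, 0], "linear": [0, 0, -0.05], "jaw": 1},
  {"turn": [0, 0, 0], "linear": [0, 0, -0.08], "jaw": 1},
  {"turn": [0, 0, 0], "linear": [0, 0, -0.12], "jaw": 1},
  {"turn": [0, 0, 0], "linear": [0, 0, -0.17], "jaw": 1},
  {"turn": [0, 0, 0], "linear": [0, 0, -0.22], "jaw": 1},
  {"turn": [0, 0, 0], "linear": [0, 0, -0.26], "jaw": 1},
  {"turn": [0, 0, 0], "linear": [0, 0, -0.29], "jaw": 1},
  {"turn": [0, 0, 0], "linear": [0, 0, -0.3], "jaw": 1},
  {"turn": [0, 0, 0], "linear": [0, 0, -0.3], "jaw": 1},
])

```text
time: 5.22
position: [0.5008, 0.1708, 0.3209]
ee_rot: [0.741, 0.671, 0.002, 0.001]
wrist_force: [-0.1, 0.3, -1.5]
finger_gap: 0.0096
grip_force: 22.6
```

```bash
python3 - <<'E'
from h import *
im,d=eyes.camera("side"); np.savez("side1.npz",im=im,d=d); eyes.camera("side")
s=st(); 
X=cloud("side",d); hsv=cv2.cvtColor(im,cv2.COLOR_RGB2HSV)
m=(d>0)&(np.hypot(X[...,0]-.5,X[...,1]-.171)<.06)&(X[...,2]>.2)&(hsv[...,0]>40)&(hsv[...,0]<85)&(hsv[...,1]>50)
P=X[m]; print(len(P),P.min(0),P.max(0))
for lo in np.arange(.2,.38,.02):
    q=P[(P[:,2]>=lo)&(P[:,2]<lo+.02)]
    if len(q)>5: print(round(lo,2),len(q),np.round(np.median(q,0),4),np.round([q[:,1].min(),q[:,1].max()],4))
cv2.imwrite("pics/lift.png",cv2.resize(im[120:330,200:420],None,fx=2.5,fy=2.5)[...,::-1])
# target: slab 15 mm in front of cover, bottom 20 mm above the plate (tips 80 above slab bottom)
plan(([.505,.0,.325],89),([.505,-.1832,.31],94.05))
E
```

```text
t 5.32 p [0.4994 0.1697 0.3174] q [ 7.412e-01  6.713e-01 -7.000e-04 -1.000e-04] F [ 0.17 -0.44 -0.54] M [-0.05 -0.08 -0.03] gap 0.0095 grip 22.6 j [ 0.23  0.24 -0.76  1.73  0.17  1.24 -0.67]
589 [0.45408339 0.14425571 0.24152507] [0.55797625 0.22382467 0.67109287]
0.24 77 [0.5063 0.1771 0.2504] [0.1489 0.1989]
0.26 94 [0.5063 0.1754 0.2705] [0.1504 0.1989]
0.28 98 [0.5064 0.1786 0.2902] [0.1511 0.1987]
0.3 65 [0.5072 0.1852 0.3079] [0.1504 0.1987]
0.32 65 [0.5077 0.1888 0.3298] [0.1629 0.1982]
0.34 63 [0.5041 0.1878 0.3481] [0.172  0.1984]
0.36 18 [0.5121 0.1811 0.3719] [0.162  0.1841]
lin [-0.2244, 0.0297, -0.01] turn [-0.0022, 0.0017, -0.1554] rows 4.1
lin [-0.4675, 0.0539, 0.0102] turn [-0.0023, 0.0016, -0.3237] rows 4.4
```

View pics/lift.png

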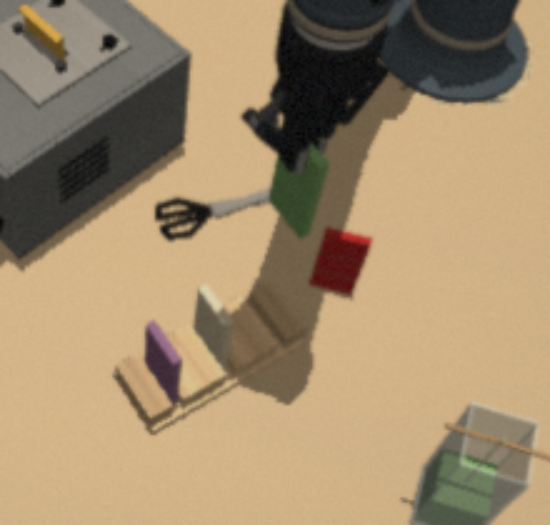

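The crop shows the green slab held upright at (300,195), white and lilac still in the rack, and the red look-alike undisturbed. Now to the chipper.

```bash
python3 - <<'E'
from h import *
plan(([.510,-.1854,.325],94.05),([.5122,-.1854,.2795],94.05))
E
```

```text
lin [-0.4698, 0.0608, -0.0098] turn [-0.0023, 0.0016, -0.3237] rows 8.5
lin [-0.4694, 0.0637, 0.0509] turn [-0.0023, 0.0016, -0.3237] rows 1.1
```

Call:
drive_tool([
  {"turn": [0, 0, -0.02], "linear": [-0.03, 0.004, 0], "jaw": 1},
  {"turn": [0, 0, -0.06], "linear": [-0.08, 0.01, 0], "jaw": 1},
  {"turn": [0, 0, -0.1], "linear": [-0.13, 0.017, 0], "jaw": 1},
  {"turn": [0, 0, -0.14], "linear": [-0.18, 0.024, 0], "jaw": 1},
  {"turn": [0, 0, -0.18], "linear": [-0.23, 0.03, 0], "jaw": 1},
  {"turn": [0, 0, -0.22], "linear": [-0.28, 0.037, 0], "jaw": 1},
  {"turn": [0, 0, -0.26], "linear": [-0.33, 0.043, 0], "jaw": 1},
  {"turn": [0, 0, -0.3], "linear": [-0.38, 0.05, 0], "jaw": 1},
  {"turn": [0, 0, -0.324], "linear": [-0.42, 0.055, 0], "jaw": 1},
  {"turn": [0, 0, -0.324], "linear": [-0.45, 0.06, 0], "jaw": 1},
  {"turn": [0, 0, -0.324], "linear": [-0.465, 0.0637, 0], "jaw": 1},
  {"turn": [0, 0, -0.324], "linear": [-0.4694, 0.0637, 0], "jaw": 1},
])

```text
time: 6.32
position: [0.512, -0.1872, 0.316]
ee_rot: [0.683, 0.73, -0.001, -0.002]
wrist_force: [-0.6, 1.0, 0.2]
finger_gap: 0.0095
grip_force: 22.6
```

Call:
drive_tool([
  {"turn": [0, 0, 0], "linear": [0, 0, 0.01], "jaw": 1},
  {"turn": [0, 0, 0], "linear": [0, 0, 0.03], "jaw": 1},
  {"turn": [0, 0, 0], "linear": [0, 0, 0.045], "jaw": 1},
  {"turn": [0, 0, 0], "linear": [0, 0, 0.0509], "jaw": 1},
  {"turn": [0, 0, 0], "linear": [0, 0, 0.0509], "jaw": 1},
  {"turn": [0, 0, 0], "linear": [0, 0, 0.0509], "jaw": 1},
])

```text
time: 6.82
position: [0.5129, -0.184, 0.28]
ee_rot: [0.681, 0.732, 0.0, -0.0]
wrist_force: [0.6, 0.1, -0.2]
finger_gap: 0.0095
grip_force: 22.6
```

```bash
python3 - <<'E'
from h import *
s=st(); out=[]
for c in("top","side"):
    im,d=eyes.camera(c); np.savez(f"{c}2.npz",im=im,d=d)
    X=cloud(c,d); hsv=cv2.cvtColor(im,cv2.COLOR_RGB2HSV)
    y=np.deg2rad(4.05); D=X-[.532,-.181,.18]
    L=1000*np.stack([np.cos(y)*D[...,0]+np.sin(y)*D[...,1],-np.sin(y)*D[...,0]+np.cos(y)*D[...,1],D[...,2]],-1)
    g=(d>0)&(np.abs(L[...,0])<60)&(np.abs(L[...,1])<60)&(hsv[...,0]>40)&(hsv[...,0]<85)&(hsv[...,1]>50)
    P=L[g]; print(c,len(P))
    for lo in range(-5,130,15):
        q=P[(P[:,2]>=lo)&(P[:,2]<lo+15)]
        if len(q)>5: print(lo,len(q),np.round(np.median(q,0),1),"y",np.round([q[:,1].min(),q[:,1].max()],1))
    out.append(rect(c,im,.532,-.181,.18,y,.09,.08,.0005))
    u,v=proj(c,[[.52,-.18,.22]])[0].astype(int); out.append(cv2.resize(im[max(v-45,0):v+45,u-40:u+40],(320,360),interpolation=cv2.INTER_CUBIC))
cv2.imwrite("pics/pre.png",np.hstack(out)[:, :][...,::-1]) if 0 else cv2.imwrite("pics/pre.png",cv2.resize(np.vstack([np.hstack(out[:2]),np.hstack(out[2:])]),(533,600))[...,::-1])
st()
E
```

```text
t 6.82 p [ 0.5129 -0.184   0.28  ] q [ 6.811e-01  7.322e-01  1.000e-04 -2.000e-04] F [ 0.56  0.07 -0.17] M [-0.05  0.06 -0.09] gap 0.0095 grip 22.6 j [ 0.73  0.27 -0.57  1.76  0.15  1.16  0.19]
top 233
10 7 [-25.7  20.3  22.9] y [-14.7  39.1]
25 19 [-26.   12.3  33.2] y [-12.9  24.7]
40 18 [-26.1   7.3  48.9] y [-7.2 24.8]
55 18 [-26.   12.4  61.2] y [-4.7 25. ]
70 16 [-25.6  20.6  76.3] y [ 5.  25.1]
85 14 [-25.7  18.4  94.9] y [ 7.7 24.7]
100 13 [-25.9  21.2 110.1] y [ 3.8 24.9]
115 35 [-21.3  16.1 127. ] y [ 7.1 24.8]
side 524
10 15 [-14.5  13.8  22.2] y [-18.9  24.6]
25 51 [-13.9   6.3  33. ] y [-25.7  25.5]
40 55 [-13.9   8.8  48. ] y [-22.8  25.3]
55 53 [-14.1   6.3  63. ] y [-25.7  25.4]
70 59 [-14.2   6.3  77.6] y [-23.8  26.1]
85 39 [-14.6  14.9  91.2] y [-20.9  26. ]
100 34 [-14.3  22.  107.4] y [-0.3 25.5]
115 56 [-17.7  15.  127.2] y [-7.2 26.6]
t 6.92 p [ 0.5133 -0.1846  0.2807] q [6.814e-01 7.319e-01 3.000e-04 6.000e-04] F [-0.33  0.05  0.21] M [ 0.04  0.03 -0.01] gap 0.0095 grip 22.6 j [ 0.73  0.26 -0.57  1.76  0.15  1.16  0.19]
```

View pics/pre.png

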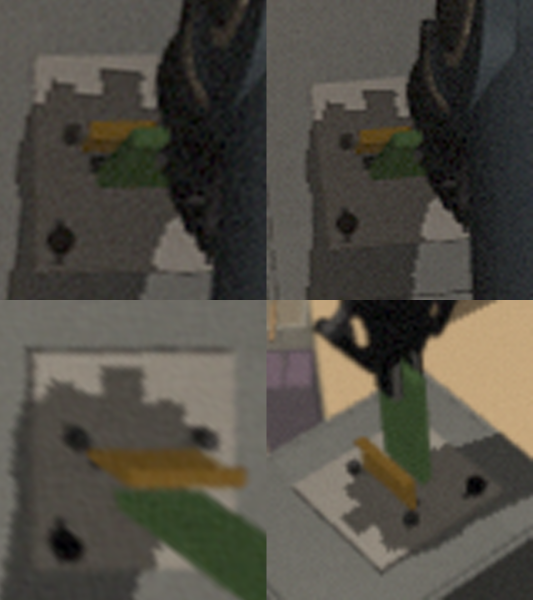

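The picture shows the slab upright in front of the yellow cover, about 13.8 mm short of it and centred within about 0.5 mm in y. I'll lower it to about 8 mm above the plate and come close to the cover.

Call:
drive_tool([
  {"turn": [0, 0, 0], "linear": [0, 0.004, 0.006], "jaw": 1},
  {"turn": [0, 0, 0], "linear": [0, 0.008, 0.012], "jaw": 1},
  {"turn": [0, 0, 0], "linear": [-0.0004, 0.0125, 0.0138], "jaw": 1},
  {"turn": [0, 0, 0], "linear": [-0.0004, 0.015, 0.0138], "jaw": 1},
  {"turn": [0, 0, 0], "linear": [-0.0004, 0.015, 0.0138], "jaw": 1},
  {"turn": [0, 0, 0], "linear": [-0.0004, 0.015, 0.0138], "jaw": 1},
  {"turn": [0, 0, 0], "linear": [-0.0004, 0.015, 0.0138], "jaw": 1},
])

```text
time: 7.5
position: [0.5241, -0.1845, 0.2698]
ee_rot: [0.682, 0.732, 0.0, 0.0]
wrist_force: [0.7, -0.5, 0.3]
finger_gap: 0.0098
grip_force: 22.6
```

```bash
cat >> h.py <<'E'
def look(cams=("top","side")):
    y=np.deg2rad(4.05); co,si=np.cos(y),np.sin(y)
    F=[];T=[]
    for c in cams:
        im,d=eyes.camera(c); s=r.observe(); F.append(s["wrist_force"]); T.append(s["position"])
        X=cloud(c,d); hsv=cv2.cvtColor(im,cv2.COLOR_RGB2HSV); D=X-[.532,-.181,.18]
        L=1000*np.stack([co*D[...,0]+si*D[...,1],-si*D[...,0]+co*D[...,1],D[...,2]],-1)
        box=(d>0)&(np.abs(L[...,0])<50)&(np.abs(L[...,1])<45)&(L[...,2]>2)&(L[...,2]<140)
        g=box&(hsv[...,0]>40)&(hsv[...,0]<85)&(hsv[...,1]>50); k=box&(hsv[...,0]>12)&(hsv[...,0]<35)&(hsv[...,1]>110)
        for n,m in(("green",g),("yellow",k)):
            P=L[m]
            if len(P)>5: print(c,n,len(P),"x",np.round(np.percentile(P[:,0],[5,50,95]),1),"y",np.round(np.percentile(P[:,1],[1,99]),1),"z",np.round(np.percentile(P[:,2],[1,50,99]),1))
    p=np.mean(T,0)-[.532,-.181,.18]; f=np.mean(F,0)
    print("TCP local mm",np.round(1000*np.array([co*p[0]+si*p[1],-si*p[0]+co*p[1],p[2]]),2),"F local",np.round([co*f[0]+si*f[1],-si*f[0]+co*f[1],f[2]],2)); st()
E
python3 -c "
from h import *
look(('top','side','side','side'))"
```

```text
top green 155 x [-15.5 -14.5  -6.3] y [-11.6  23.7] z [  9.5  68.8 120.1]
top yellow 44 x [-2.8  0.3  6.7] y [ 9.3 32.4] z [ 8.6 39.1 97.2]
side green 273 x [-12.6  -3.6  -1.5] y [-24.7  25.8] z [ 23.7  76.3 135.7]
side yellow 163 x [-2.9  4.1 10. ] y [-30.7  34.1] z [  7.6  35.9 115.2]
side green 270 x [-12.2  -3.6  -1.7] y [-24.2  25.1] z [ 17.   74.6 126.1]
side yellow 164 x [-1.2  3.9  9.8] y [-31.3  34.2] z [ 7.9 36.2 70.2]
side green 272 x [-12.1  -3.5  -1.4] y [-25.4  25.1] z [ 21.7  74.5 127.1]
side yellow 164 x [-2.   3.9  9.7] y [-31.2  34.3] z [ 5.8 36.  43.1]
TCP local mm [-8.18 -2.96 89.83] F local [ 0.09 -0.28 -0.57]
t 7.7 p [ 0.524  -0.1845  0.2698] q [6.817e-01 7.316e-01 0.000e+00 2.000e-04] F [-0.25 -0.23 -0.08] M [-0.04  0.01  0.07] gap 0.01 grip 22.6 j [ 0.72  0.29 -0.56  1.75  0.17  1.15  0.17]
```

Call:
drive_tool([
  {"turn": [0, 0, 0], "linear": [0, 0.001, 0], "jaw": 1},
  {"turn": [0, 0, 0], "linear": [0, 0.002, 0], "jaw": 1},
  {"turn": [0, 0, 0], "linear": [0, 0.002, 0], "jaw": 1},
  {"turn": [0, 0, 0], "linear": [0, 0.002, 0], "jaw": 1},
])

```text
time: 8.03
position: [0.5256, -0.1844, 0.2697]
ee_rot: [0.682, 0.732, 0.0, 0.0]
wrist_force: [0.3, 0.0, -0.6]
finger_gap: 0.0096
grip_force: 22.6
```

```bash
python3 -c "
from h import *
look(('side','side','side'))"
```

```text
side green 256 x [-11.1  -1.8  -0. ] y [-22.8  25.7] z [ 26.7  76.8 137.6]
side yellow 164 x [-0.9  3.8  9.8] y [-32.1  33.5] z [ 6.3 37.6 42.6]
side green 261 x [-11.2  -2.1   0. ] y [-22.9  25.7] z [ 23.2  76.8 134. ]
side yellow 166 x [-1.4  3.8  9.8] y [-30.9  34. ] z [ 6.6 36.6 71. ]
side green 261 x [-11.   -1.9   0.2] y [-23.3  25.4] z [ 21.7  78.2 136. ]
side yellow 164 x [-0.3  3.9  9.7] y [-30.2  34.3] z [ 6.4 37.5 43.2]
TCP local mm [-6.65 -2.91 89.69] F local [ 0.29  0.01 -0.51]
t 8.18 p [ 0.5256 -0.1844  0.2697] q [0.6817 0.7317 0.     0.    ] F [ 0.19 -0.04 -0.54] M [-0.    0.01 -0.07] gap 0.0096 grip 22.6 j [ 0.72  0.29 -0.56  1.74  0.17  1.15  0.17]
```

Call:
drive_tool([
  {"turn": [0, 0, 0], "linear": [0, 0.0005, 0], "jaw": 1},
  {"turn": [0, 0, 0], "linear": [0, 0.001, 0], "jaw": 1},
  {"turn": [0, 0, 0], "linear": [0, 0.001, 0], "jaw": 1},
  {"turn": [0, 0, 0], "linear": [0, 0.001, 0], "jaw": 1},
])

```text
time: 8.52
position: [0.5263, -0.1843, 0.2697]
ee_rot: [0.682, 0.732, -0.0, 0.0]
wrist_force: [-0.0, -0.3, -0.1]
finger_gap: 0.0097
grip_force: 22.6
```

```bash
python3 -c "
from h import *
look(('side','side','side'))"
```

```text
side green 252 x [-9.7 -1.3  0.9] y [-22.3  25.1] z [ 27.2  78.4 136.2]
side yellow 165 x [-0.5  4.   9.9] y [-31.   34.4] z [ 6.9 37.7 43.3]
side green 257 x [-10.1  -1.4   1. ] y [-24.1  25.5] z [ 18.2  77.8 135.2]
side yellow 167 x [-0.7  4.1  9.7] y [-32.5  33.7] z [  7.1  37.  126.3]
side green 251 x [-9.7 -1.3  1. ] y [-24.2  25.1] z [ 36.1  79.8 133.9]
side yellow 165 x [-0.8  3.9  9.8] y [-31.4  33.9] z [  6.   37.2 138.5]
TCP local mm [-5.92 -2.9  89.68] F local [ 0.01 -0.32 -0.49]
t 8.67 p [ 0.5263 -0.1843  0.2697] q [ 0.6817  0.7317 -0.      0.    ] F [ 0.41 -0.92 -0.86] M [ 0.01 -0.01 -0.05] gap 0.0098 grip 22.6 j [ 0.72  0.3  -0.56  1.74  0.17  1.15  0.17]
```

Call:
drive_tool([
  {"turn": [0, 0, 0], "linear": [0, 0.0005, 0], "jaw": 1},
  {"turn": [0, 0, 0], "linear": [0, 0.001, 0], "jaw": 1},
  {"turn": [0, 0, 0], "linear": [0, 0.001, 0], "jaw": 1},
  {"turn": [0, 0, 0], "linear": [0, 0.001, 0], "jaw": 1},
])

```text
time: 9.0
position: [0.5269, -0.1843, 0.2696]
ee_rot: [0.682, 0.732, -0.0, -0.0]
wrist_force: [-0.9, 0.2, 0.5]
finger_gap: 0.0097
grip_force: 22.7
```

```bash
python3 -c "
from h import *
look(('side','side','side'))"
```

```text
side green 240 x [-9.6 -0.7  1.2] y [-24.2  25.3] z [ 39.7  77.5 128.1]
side yellow 163 x [-0.3  3.9 10. ] y [-30.4  33.7] z [ 7.  37.8 78.4]
side green 241 x [-9.5 -0.8  1.2] y [-24.9  25.2] z [ 41.   78.4 131.3]
side yellow 163 x [-0.2  3.9  9.9] y [-30.3  33.2] z [ 7.1 37.1 43.7]
side green 252 x [-9.7 -0.8  1.2] y [-23.8  25.5] z [ 39.7  79.1 136.3]
side yellow 165 x [-0.4  3.9  9.6] y [-31.7  33.7] z [ 8.2 37.1 65.7]
TCP local mm [-5.35 -2.96 89.66] F local [-1.17  0.18  0.08]
t 9.15 p [ 0.5269 -0.1843  0.2697] q [ 6.817e-01  7.316e-01 -2.000e-04 -1.000e-04] F [-1.61 -0.39  0.08] M [-0.03  0.24  0.01] gap 0.0097 grip 22.6 j [ 0.71  0.3  -0.56  1.74  0.17  1.15  0.17]
```

Call:
drive_tool([
  {"turn": [0, 0, 0], "linear": [0, 0.0003, 0], "jaw": 1},
  {"turn": [0, 0, 0], "linear": [0, 0.0007, 0], "jaw": 1},
  {"turn": [0, 0, 0], "linear": [0, 0.0007, 0], "jaw": 1},
  {"turn": [0, 0, 0], "linear": [0, 0.0007, 0], "jaw": 1},
])

```text
time: 9.48
position: [0.5272, -0.1843, 0.2696]
ee_rot: [0.682, 0.732, -0.0, -0.0]
wrist_force: [-1.9, -0.1, 0.7]
finger_gap: 0.0095
grip_force: 22.9
```

```bash
python3 -c "
from h import *
look(('side','side','side'))"
```

```text
side green 243 x [-9.6 -0.7  1.2] y [-24.2  25.1] z [ 38.8  77.9 133. ]
side yellow 165 x [-0.4  4.  10.2] y [-30.1  34.5] z [  7.5  38.  129.3]
side green 242 x [-9.  -0.7  1.4] y [-24.1  25.1] z [ 39.8  79.  134. ]
side yellow 163 x [-0.1  4.   9.9] y [-30.8  34. ] z [ 6.8 37.8 70.7]
side green 246 x [-9.  -0.5  1.8] y [-24.   25.1] z [ 39.2  79.  127.7]
side yellow 163 x [0.  3.8 9.7] y [-31.4  34.2] z [ 8.3 37.3 43.4]
TCP local mm [-5.02 -2.96 89.64] F local [-2.59 -0.43  0.96]
t 9.63 p [ 0.5272 -0.1843  0.2696] q [ 6.817e-01  7.317e-01 -4.000e-04 -2.000e-04] F [-2.94  0.22  0.83] M [-0.02  0.83  0.04] gap 0.0097 grip 22.9 j [ 0.71  0.3  -0.56  1.74  0.17  1.15  0.17]
```

Light contact is felt: about 1.2 N at local x = -5.35 and 2.6 N at -5.02. So the far wall corresponds to TCP x ≈ -5.5. I'll ease off about 0.8 mm and descend slowly.

Call:
drive_tool([
  {"turn": [0, 0, 0], "linear": [0, -0.0012, 0], "jaw": 1},
  {"turn": [0, 0, 0], "linear": [0, -0.0012, 0.002], "jaw": 1},
  {"turn": [0, 0, 0], "linear": [0, -0.0012, 0.004], "jaw": 1},
  {"turn": [0, 0, 0], "linear": [0, -0.0012, 0.006], "jaw": 1},
  {"turn": [0, 0, 0], "linear": [0, -0.0012, 0.008], "jaw": 1},
  {"turn": [0, 0, 0], "linear": [0, -0.0012, 0.0095], "jaw": 1},
  {"turn": [0, 0, 0], "linear": [0, -0.0012, 0.011], "jaw": 1},
  {"turn": [0, 0, 0], "linear": [0, -0.0012, 0.012], "jaw": 1},
  {"turn": [0, 0, 0], "linear": [0, -0.0012, 0.012], "jaw": 1},
])

```text
time: 10.38
position: [0.5268, -0.1842, 0.2605]
ee_rot: [0.682, 0.732, 0.0, 0.0]
wrist_force: [-1.1, 0.2, -0.8]
finger_gap: 0.0095
grip_force: 22.6
```

```bash
python3 -c "
from h import *
look(('side','side','side'))"
```

```text
side green 216 x [-9.8 -0.7  7.4] y [-21.6  25.2] z [ 34.8  76.8 135. ]
side yellow 165 x [-0.6  3.8  9.5] y [-31.8  34.6] z [  7.4  37.3 135.1]
side green 228 x [-10.3  -0.7  12.5] y [-21.9  25.8] z [ 39.2  79.8 136.6]
side yellow 167 x [-1.   3.8  9.6] y [-31.9  34.2] z [  6.4  36.7 132.1]
side green 215 x [-9.9 -1.   1.2] y [-23.8  25.3] z [ 34.4  75.4 134.1]
side yellow 164 x [-0.4  3.8  9.6] y [-31.7  33.5] z [ 6.9 37.4 43.3]
TCP local mm [-5.46 -2.83 80.57] F local [-1.23  0.3  -0.64]
t 10.53 p [ 0.5267 -0.1842  0.2606] q [6.816e-01 7.317e-01 1.000e-04 0.000e+00] F [-1.1   0.48 -0.86] M [ 0.02  0.18 -0.02] gap 0.0093 grip 22.6 j [ 0.71  0.3  -0.56  1.75  0.18  1.13  0.17]
```

Call:
drive_tool([
  {"turn": [0, 0, 0], "linear": [0, -0.0005, 0.001], "jaw": 1},
  {"turn": [0, 0, 0], "linear": [0, -0.0005, 0.002], "jaw": 1},
  {"turn": [0, 0, 0], "linear": [0, -0.0005, 0.003], "jaw": 1},
  {"turn": [0, 0, 0], "linear": [0, -0.0005, 0.004], "jaw": 1},
  {"turn": [0, 0, 0], "linear": [0, -0.0005, 0.005], "jaw": 1},
  {"turn": [0, 0, 0], "linear": [0, -0.0005, 0.005], "jaw": 1},
])

```text
time: 11.03
position: [0.5263, -0.1843, 0.2568]
ee_rot: [0.682, 0.732, 0.0, -0.0]
wrist_force: [-0.0, 0.1, -1.0]
finger_gap: 0.0102
grip_force: 22.6
```

```bash
python3 -c "
from h import *
look(('side','side'))"
```

```text
side green 213 x [-11.   -1.2  10. ] y [-22.2  25.9] z [ 34.2  78.1 137.9]
side yellow 164 x [-0.5  3.8 10.1] y [-31.3  33.8] z [ 7.1 37.8 44.2]
side green 211 x [-10.6  -1.2   8.9] y [-20.5  25.4] z [ 18.8  78.5 135.7]
side yellow 167 x [-0.   3.9 10.3] y [-31.   34.2] z [  7.9  38.6 131.7]
TCP local mm [-5.85 -2.89 76.9 ] F local [ 0.6  -0.54 -0.52]
t 11.13 p [ 0.5264 -0.1843  0.2569] q [6.817e-01 7.317e-01 1.000e-04 1.000e-04] F [ 0.49 -0.65 -0.4 ] M [-0.   -0.07 -0.03] gap 0.0096 grip 22.6 j [ 0.71  0.31 -0.56  1.76  0.18  1.13  0.16]
```

No resistance at 5.5 mm depth, so it has entered the slot. I'll keep feeding.

Call:
drive_tool([
  {"turn": [0, 0, 0], "linear": [0, 0, 0.002], "jaw": 1},
  {"turn": [0, 0, 0], "linear": [0, 0, 0.004], "jaw": 1},
  {"turn": [0, 0, 0], "linear": [0, 0, 0.006], "jaw": 1},
  {"turn": [0, 0, 0], "linear": [0, 0, 0.008], "jaw": 1},
  {"turn": [0, 0, 0], "linear": [0, 0, 0.01], "jaw": 1},
  {"turn": [0, 0, 0], "linear": [0, 0, 0.012], "jaw": 1},
  {"turn": [0, 0, 0], "linear": [0, 0, 0.012], "jaw": 1},
], squeeze=25)

```text
time: 11.72
position: [0.5261, -0.1843, 0.2475]
ee_rot: [0.682, 0.732, -0.0, -0.0]
wrist_force: [-0.3, 1.8, -0.1]
finger_gap: 0.0098
grip_force: 25.0
```

Call:
drive_tool([
  {"turn": [0, 0, 0], "linear": [0, 0, 0.0015], "jaw": 1},
  {"turn": [0, 0, 0], "linear": [0, 0, 0.003], "jaw": 1},
  {"turn": [0, 0, 0], "linear": [0, 0, 0.0045], "jaw": 1},
  {"turn": [0, 0, 0], "linear": [0, 0, 0.006], "jaw": 1},
  {"turn": [0, 0, 0], "linear": [0, 0, 0.0075], "jaw": 1},
])

```text
time: 12.13
position: [0.5265, -0.1843, 0.2423]
ee_rot: [0.682, 0.732, 0.0, 0.0]
wrist_force: [0.6, 0.1, 0.5]
finger_gap: 0.01
grip_force: 25.2
```

```bash
python3 -c "
from h import *
look(('side','side'))"
```

```text
side green 153 x [-11.8  -1.8  12.1] y [-7.5 25.5] z [ 24.4  75.  135.7]
side yellow 165 x [-0.6  4.   9.9] y [-30.8  33.5] z [  6.7  37.7 115.6]
side green 170 x [-15.7  -1.5  12.9] y [-6.7 25.7] z [ 12.5  79.9 137.4]
side yellow 164 x [-0.2  3.9  9.8] y [-32.5  34. ] z [ 6.8 37.8 71.3]
TCP local mm [-5.69 -2.92 62.27] F local [ 0.43 -0.87  0.06]
t 12.23 p [ 0.5265 -0.1843  0.2423] q [6.816e-01 7.317e-01 2.000e-04 2.000e-04] F [ 0.13 -1.15 -0.29] M [-0.03 -0.15 -0.02] gap 0.0098 grip 25.1 j [ 0.71  0.32 -0.56  1.78  0.19  1.1   0.16]
```

Call:
drive_tool([
  {"turn": [0, 0, 0], "linear": [0, 0, 0.0015], "jaw": 1},
  {"turn": [0, 0, 0], "linear": [0, 0, 0.003], "jaw": 1},
  {"turn": [0, 0, 0], "linear": [0, 0, 0.0045], "jaw": 1},
  {"turn": [0, 0, 0], "linear": [0, 0, 0.006], "jaw": 1},
  {"turn": [0, 0, 0], "linear": [0, 0, 0.0075], "jaw": 1},
])

```text
time: 12.65
position: [0.5267, -0.1846, 0.2387]
ee_rot: [0.682, 0.732, -0.0, 0.001]
wrist_force: [-1.7, -0.2, 9.3]
finger_gap: 0.0097
grip_force: 26.5
```

```bash
python3 - <<'E'
from h import *
look(('side','top','side'))
im,d=eyes.camera("side"); u,v=proj("side",[[.527,-.18,.24]])[0].astype(int)
cv2.imwrite("pics/ins.png",cv2.resize(im[v-60:v+45,u-60:u+60],None,fx=4.5,fy=4.5,interpolation=cv2.INTER_CUBIC)[...,::-1])
E
```

```text
side green 151 x [-14.9  -2.3  14. ] y [-9.4 24.8] z [ 35.4  77.8 138.6]
side yellow 168 x [-0.1  4.  10.5] y [-30.9  34.3] z [  7.5  38.3 129.5]
top green 108 x [-13.5 -11.9  -3.1] y [-6.7 23.1] z [  5.9  61.9 114.1]
top yellow 40 x [-26.3   0.8   7. ] y [ 5.1 32.3] z [ 13.8  40.2 139.5]
side green 147 x [-14.6  -1.3  18.6] y [-2.9 25.1] z [ 37.2  76.9 138.2]
side yellow 168 x [-0.3  4.1 10. ] y [-31.   34.1] z [  5.9  38.  103.3]
TCP local mm [-5.56 -3.2  58.36] F local [-1.51  0.15  7.9 ]
t 12.8 p [ 0.5267 -0.1846  0.2384] q [ 6.816e-01  7.317e-01 -1.000e-04  9.000e-04] F [-1.86 -0.09  7.67] M [-0.02  0.54  0.11] gap 0.0097 grip 26.3 j [ 0.71  0.32 -0.56  1.78  0.19  1.09  0.15]
```

View pics/ins.png

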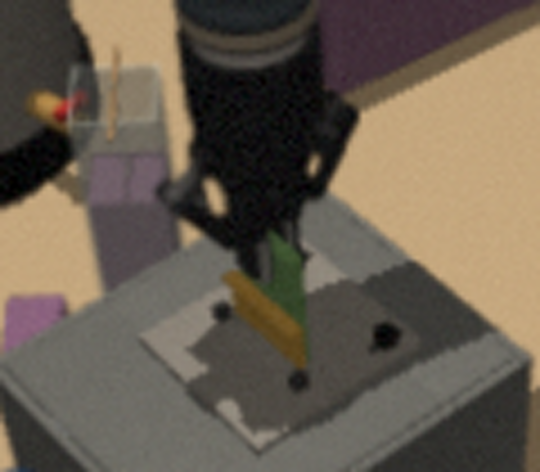

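The slab sits in the slot right in front of the cover (about (290,280)), with the cover upright and roll resistance about 8 N as expected. I'll continue gently.

Call:
drive_tool([
  {"turn": [0, 0, 0], "linear": [0, 0, 0.0015], "jaw": 1},
  {"turn": [0, 0, 0], "linear": [0, 0, 0.003], "jaw": 1},
  {"turn": [0, 0, 0], "linear": [0, 0, 0.0045], "jaw": 1},
  {"turn": [0, 0, 0], "linear": [0, 0, 0.006], "jaw": 1},
  {"turn": [0, 0, 0], "linear": [0, 0, 0.0075], "jaw": 1},
])

```text
time: 13.27
position: [0.5266, -0.1848, 0.2325]
ee_rot: [0.682, 0.732, -0.0, 0.001]
wrist_force: [-2.3, -0.3, 7.1]
finger_gap: 0.0094
grip_force: 26.1
```

```bash
python3 - <<'E'
from h import *
look(('side','top'))
E
```

```text
side green 132 x [-19.2  -2.5  13.9] y [-2.1 25.1] z [ 38.5  76.  136.6]
side yellow 170 x [-0.2  3.9 10.6] y [-31.6  33.9] z [  5.6  37.6 110.6]
top green 107 x [-26.2 -12.   -3.8] y [-3.5 23. ] z [  2.4  62.6 117.1]
top yellow 40 x [-27.    1.    6.8] y [ 7.  39.1] z [  6.8  39.1 119.3]
TCP local mm [-5.65 -3.34 52.18] F local [-1.11 -0.52  5.44]
t 13.37 p [ 0.5266 -0.1847  0.2322] q [ 6.816e-01  7.317e-01 -1.000e-04  8.000e-04] F [-0.56 -0.57  5.25] M [-0.11  0.27  0.09] gap 0.0096 grip 25.9 j [ 0.71  0.33 -0.56  1.79  0.2   1.08  0.15]
```

Call:
drive_tool([
  {"turn": [0, 0, 0], "linear": [0, 0, 0.0015], "jaw": 1},
  {"turn": [0, 0, 0], "linear": [0, 0, 0.003], "jaw": 1},
  {"turn": [0, 0, 0], "linear": [0, 0, 0.0045], "jaw": 1},
  {"turn": [0, 0, 0], "linear": [0, 0, 0.006], "jaw": 1},
  {"turn": [0, 0, 0], "linear": [0, 0, 0.0075], "jaw": 1},
])

```text
time: 13.78
position: [0.5266, -0.1848, 0.2267]
ee_rot: [0.682, 0.732, -0.0, 0.001]
wrist_force: [-1.7, 0.3, 7.0]
finger_gap: 0.0097
grip_force: 26.1
```

```bash
python3 - <<'E'
from h import *
look(('side','top'))
E
```

```text
side green 128 x [-21.2  -2.4  22.3] y [-3.8 24.8] z [ 17.4  71.9 132.5]
side yellow 164 x [-0.1  4.1 12. ] y [-31.   33.8] z [  7.5  38.2 130.7]
top green 98 x [-27.6 -11.8  -3.5] y [-1.9 23. ] z [  2.6  60.4 112.7]
top yellow 46 x [-28.8   0.9   7.1] y [ 4.1 38.9] z [ 10.4  39.5 121.1]
TCP local mm [-5.66 -3.34 46.51] F local [-1.59 -0.53  5.53]
t 13.88 p [ 0.5266 -0.1847  0.2265] q [ 6.817e-01  7.317e-01 -2.000e-04  8.000e-04] F [-0.98 -0.84  5.48] M [-0.09  0.26  0.07] gap 0.0094 grip 25.9 j [ 0.7   0.33 -0.56  1.8   0.2   1.06  0.15]
```

```bash
python3 - <<'E'
from h import *
out=[]
for c in("side","top"):
    im,d=eyes.camera(c); u,v=proj(c,[[.524,-.17,.25]])[0].astype(int)
    X=cloud(c,d); hsv=cv2.cvtColor(im,cv2.COLOR_RGB2HSV)
    g=(d>0)&(np.hypot(X[...,0]-.525,X[...,1]+.18)<.04)&(hsv[...,0]>40)&(hsv[...,0]<85)&(hsv[...,1]>60)&(hsv[...,2]>40)
    n,lab,stt,_=cv2.connectedComponentsWithStats(g.astype(np.uint8)); i=1+np.argmax(stt[1:,4]); Z=X[...,2][lab==i]-.18
    print(c,stt[i],np.round(np.percentile(Z,[1,5,25,50,75,95,99])*1000,1))
    out.append(cv2.resize(im[v-40:v+40,u-40:u+40],(400,400),interpolation=cv2.INTER_CUBIC))
cv2.imwrite("pics/ins2.png",np.hstack(out)[...,::-1])
E
```

```text
side [218 116   8  18  86] [36.6 43.1 53.2 65.2 73.4 75.6 76.7]
top [326 171  13  12  94] [-5.5 -1.1 17.2 45.7 72.6 76.3 77.7]
```

View pics/ins2.png

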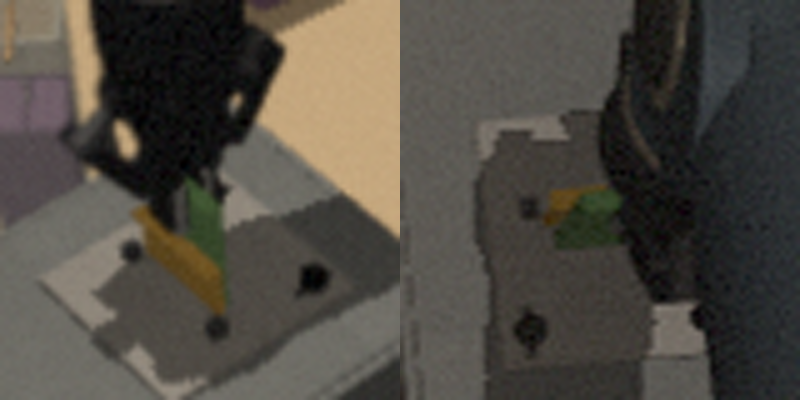

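The slab top is now about 76 mm above the plate (about 34 mm deep), and the cover stays upright. I'll release so the roll holds it, rise, and turn the tool 90° to push from above.

Call:
drive_tool([
  {"turn": [0, 0, 0], "linear": [0, 0, -0.002], "jaw": 0.7},
  {"turn": [0, 0, 0], "linear": [0, 0, -0.002], "jaw": 0.4},
  {"turn": [0, 0, 0], "linear": [0, 0, -0.002], "jaw": 0.3},
  {"turn": [0, 0, 0], "linear": [0, 0, -0.002], "jaw": 0.3},
  {"turn": [0, 0, 0], "linear": [0, 0, -0.01], "jaw": 0.3},
  {"turn": [0, 0, 0], "linear": [0, 0, -0.03], "jaw": 0.3},
  {"turn": [0, 0, 0], "linear": [0, 0, -0.06], "jaw": 0.3},
  {"turn": [0, 0, 0], "linear": [0, 0, -0.09], "jaw": 0.3},
  {"turn": [0, 0, 0], "linear": [0, 0, -0.1], "jaw": 0.3},
  {"turn": [0, 0, 0], "linear": [0, 0, -0.1], "jaw": 1},
  {"turn": [0, 0, 0], "linear": [0, 0, -0.1], "jaw": 1},
], squeeze=20)

```text
time: 14.9
position: [0.5261, -0.1843, 0.3001]
ee_rot: [0.682, 0.732, -0.0, 0.0]
wrist_force: [0.4, 0.4, -0.5]
finger_gap: 0.0066
grip_force: 0.0
```

Call:
drive_tool([
  {"turn": [0, 0, 0.23], "linear": [0, 0, 0], "jaw": 1},
  {"turn": [0, 0, 0.46], "linear": [0, 0, 0], "jaw": 1},
  {"turn": [0, 0, 0.69], "linear": [0, 0, 0], "jaw": 1},
  {"turn": [0, 0, 0.92], "linear": [0, 0, 0], "jaw": 1},
  {"turn": [0, 0, 1], "linear": [0, 0, 0], "jaw": 1},
])

```text
time: 15.32
position: [0.5253, -0.1842, 0.2984]
ee_rot: [0.849, 0.528, -0.001, -0.001]
wrist_force: [0.1, 0.5, 0.7]
finger_gap: -0.0003
grip_force: 0.0
```

Call:
drive_tool([
  {"turn": [0, 0, 0.23], "linear": [0, 0, 0], "jaw": 1},
  {"turn": [0, 0, 0.46], "linear": [0, 0, 0], "jaw": 1},
  {"turn": [0, 0, 0.69], "linear": [0, 0, 0], "jaw": 1},
  {"turn": [0, 0, 0.92], "linear": [0, 0, 0], "jaw": 1},
  {"turn": [0, 0, 1], "linear": [0, 0, 0], "jaw": 1},
])

```text
time: 15.73
position: [0.5253, -0.1842, 0.2984]
ee_rot: [0.957, 0.291, -0.002, -0.001]
wrist_force: [-0.2, 0.4, 0.2]
finger_gap: 0.0
grip_force: 0.0
```

Call:
drive_tool([
  {"turn": [0, 0, 0.23], "linear": [0, 0, 0], "jaw": 1},
  {"turn": [0, 0, 0.46], "linear": [0, 0, 0], "jaw": 1},
  {"turn": [0, 0, 0.69], "linear": [0, 0, 0], "jaw": 1},
  {"turn": [0, 0, 0.92], "linear": [0, 0, 0], "jaw": 1},
  {"turn": [0, 0, 1], "linear": [0, 0, 0], "jaw": 1},
  {"turn": [0, 0, 1], "linear": [0, 0, 0], "jaw": 1},
  {"turn": [0, 0, 1], "linear": [0, 0, 0], "jaw": 1},
])

```text
time: 16.32
position: [0.5256, -0.1841, 0.299]
ee_rot: [0.999, 0.036, -0.001, -0.0]
wrist_force: [0.1, 0.5, -0.6]
finger_gap: -0.0001
grip_force: 0.0
```

```bash
cat >> h.py <<'E'
def loc(x,y,z): # chipper-local mm -> world
    a=np.deg2rad(4.05); return [.532+(np.cos(a)*x-np.sin(a)*y)/1000,-.181+(np.sin(a)*x+np.cos(a)*y)/1000,.18+z/1000]
E
python3 - <<'E'
from h import *
look(('side','top'))
plan((loc(-13,-1,100),4.05),(loc(-13,-1,80),4.05))
out=[]
for c in("side","top"):
    im,d=eyes.camera(c); u,v=proj(c,[[.524,-.17,.25]])[0].astype(int)
    out.append(cv2.resize(im[v-40:v+40,u-40:u+40],(400,400),interpolation=cv2.INTER_CUBIC))
    X=cloud(c,d); hsv=cv2.cvtColor(im,cv2.COLOR_RGB2HSV)
    g=(d>0)&(np.hypot(X[...,0]-.525,X[...,1]+.18)<.04)&(hsv[...,0]>40)&(hsv[...,0]<85)&(hsv[...,1]>60)&(hsv[...,2]>40)
    n,lab,stt,_=cv2.connectedComponentsWithStats(g.astype(np.uint8)); i=1+np.argmax(stt[1:,4]); Z=X[...,2][lab==i]-.18
    print(c,stt[i],np.round(np.percentile(Z,[1,50,95,99])*1000,1))
cv2.imwrite("pics/rel.png",np.hstack(out)[...,::-1])
E
```

```text
side green 167 x [-9.1 -1.   0.7] y [-27.7  25. ] z [37.2 66.5 97.1]
side yellow 162 x [-0.   3.8 10. ] y [-30.8  33.8] z [ 7.2 37.4 43.8]
top green 199 x [-13.2 -12.1  -4.5] y [-25.8  22.8] z [  3.6  60.9 123.8]
top yellow 51 x [-2.6  2.4  7.7] y [-6.5 32.5] z [ 2.4 39.4 73.3]
TCP local mm [ -6.36  -2.76 119.42] F local [ 0.95  0.18 -0.16]
t 16.42 p [ 0.5259 -0.1842  0.2996] q [ 9.994e-01  3.590e-02 -7.000e-04 -3.000e-04] F [ 1.11 -0.83  0.65] M [-0.01  0.01 -0.02] gap 0.0 grip 0.0 j [ 0.53  0.24 -0.33  1.71  0.08  1.2  -1.32]
lin [-0.0089, -0.0024, 0.0261] turn [-0.0012, 0.0027, 0.0021] rows 0.5
lin [-0.0089, -0.0024, 0.0528] turn [-0.0012, 0.0027, 0.0021] rows 0.5
side [211 113  15  22 158] [34.7 66.3 75.6 77. ]
top [326 170  27  13 213] [-7.7 54.7 77.1 78.5]
```

View pics/rel.png

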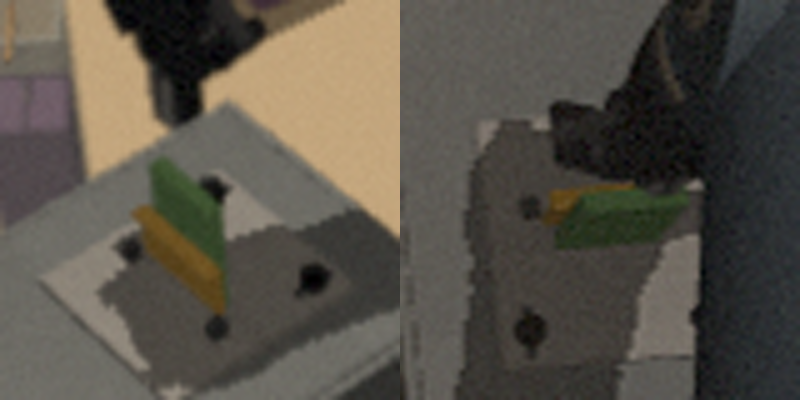

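The slab stands in the slot by itself (top about 76 mm above the plate), the cover is upright, and the shut fingers are clear above. I'll position the pusher over the slab's front part so it clears the cover, then push down.

Call:
drive_tool([
  {"turn": [0, 0, 0], "linear": [-0.004, -0.0012, 0.01], "jaw": 1},
  {"turn": [0, 0, 0], "linear": [-0.0089, -0.0026, 0.026], "jaw": 1},
  {"turn": [0, 0, 0], "linear": [-0.0089, -0.0026, 0.04], "jaw": 1},
  {"turn": [0, 0, 0], "linear": [-0.0089, -0.0026, 0.048], "jaw": 1},
  {"turn": [0, 0, 0], "linear": [-0.0089, -0.0026, 0.052], "jaw": 1},
  {"turn": [0, 0, 0], "linear": [-0.0089, -0.0026, 0.055], "jaw": 1},
  {"turn": [0, 0, 0], "linear": [-0.0089, -0.0026, 0.058], "jaw": 1},
  {"turn": [0, 0, 0], "linear": [-0.0089, -0.0026, 0.061], "jaw": 1},
])

```text
time: 17.18
position: [0.5199, -0.1829, 0.2549]
ee_rot: [0.999, 0.035, 0.0, 0.0]
wrist_force: [-0.8, 0.2, 0.4]
finger_gap: -0.0001
grip_force: 0.0
```

```bash
python3 - <<'E'
from h import *
look(('side',))
E
```

```text
side green 159 x [-9.5 -1.3  0.6] y [-27.4  30.7] z [ 21.9  65.1 126.9]
side yellow 161 x [ 0.2  4.  10. ] y [-30.5  34.3] z [ 7.3 37.7 43.6]
TCP local mm [-12.48  -0.96  74.41] F local [ 1.44 -0.31 -0.57]
t 17.23 p [ 0.5196 -0.1828  0.2544] q [0.9994 0.0354 0.     0.    ] F [ 1.46 -0.21 -0.57] M [ 0.03  0.04 -0.02] gap 0.0 grip 0.0 j [ 0.53  0.27 -0.33  1.79  0.1   1.1  -1.33]
```

Call:
drive_tool([
  {"turn": [0, 0, 0], "linear": [-0.001, 0, 0.002], "jaw": 1},
  {"turn": [0, 0, 0], "linear": [-0.001, 0, 0.004], "jaw": 1},
  {"turn": [0, 0, 0], "linear": [-0.001, 0, 0.006], "jaw": 1},
  {"turn": [0, 0, 0], "linear": [-0.001, 0, 0.008], "jaw": 1},
  {"turn": [0, 0, 0], "linear": [-0.001, 0, 0.01], "jaw": 1},
  {"turn": [0, 0, 0], "linear": [-0.001, 0, 0.012], "jaw": 1},
])

```text
time: 17.73
position: [0.5196, -0.1832, 0.2474]
ee_rot: [0.999, 0.035, 0.001, 0.001]
wrist_force: [-1.1, 0.5, 6.5]
finger_gap: 0.0
grip_force: 3.4
```

```bash
python3 - <<'E'
from h import *
look(('side',))
E
```

```text
side green 151 x [-11.7  -1.1   0.7] y [-32.9  35.1] z [  7.2  63.8 137.4]
side yellow 166 x [-0.5  4.1  9.1] y [-31.2  34.6] z [ 6.8 37.5 93.1]
TCP local mm [-12.58  -1.33  67.1 ] F local [-1.88 -0.11  5.54]
t 17.78 p [ 0.5195 -0.1832  0.2471] q [9.994e-01 3.530e-02 1.300e-03 6.000e-04] F [-1.87 -0.25  5.54] M [-0.11  0.12  0.03] gap 0.0003 grip 3.0 j [ 0.53  0.27 -0.33  1.8   0.1   1.08 -1.33]
```

Call:
drive_tool([
  {"turn": [0, 0, 0], "linear": [-0.0005, 0, 0.003], "jaw": 1},
  {"turn": [0, 0, 0], "linear": [-0.0005, 0, 0.006], "jaw": 1},
  {"turn": [0, 0, 0], "linear": [-0.0005, 0, 0.009], "jaw": 1},
  {"turn": [0, 0, 0], "linear": [-0.0005, 0, 0.012], "jaw": 1},
  {"turn": [0, 0, 0], "linear": [-0.0005, 0, 0.015], "jaw": 1},
  {"turn": [0, 0, 0], "linear": [-0.0005, 0, 0.018], "jaw": 1},
  {"turn": [0, 0, 0], "linear": [-0.0005, 0, 0.021], "jaw": 1},
  {"turn": [0, 0, 0], "linear": [-0.0005, 0, 0.024], "jaw": 1},
  {"turn": [0, 0, 0], "linear": [-0.0005, 0, 0.027], "jaw": 1},
  {"turn": [0, 0, 0], "linear": [-0.0005, 0, 0.03], "jaw": 1},
])

```text
time: 18.62
position: [0.5195, -0.1832, 0.2249]
ee_rot: [0.999, 0.035, 0.002, 0.001]
wrist_force: [-0.9, 0.3, 6.2]
finger_gap: 0.0003
grip_force: 3.2
```

```bash
python3 - <<'E'
from h import *
look(('side',))
E
```

```text
side green 73 x [-9.3 -2.4  4.6] y [-27.7  31. ] z [ 36.5  46.  136.8]
side yellow 162 x [-0.6  3.8 10. ] y [-31.8  33.9] z [ 7.7 37.6 66.7]
TCP local mm [-12.61  -1.24  44.36] F local [ 0.74 -0.34  5.08]
t 18.67 p [ 0.5195 -0.1831  0.2244] q [9.994e-01 3.540e-02 1.600e-03 6.000e-04] F [ 0.77 -0.29  5.08] M [-0.02 -0.05 -0.03] gap 0.0001 grip 2.6 j [ 0.53  0.29 -0.33  1.83  0.11  1.04 -1.34]
```

Call:
drive_tool([
  {"turn": [0, 0, 0], "linear": [-0.001, 0, 0.003], "jaw": 1},
  {"turn": [0, 0, 0], "linear": [-0.001, 0, 0.006], "jaw": 1},
  {"turn": [0, 0, 0], "linear": [-0.001, 0, 0.009], "jaw": 1},
  {"turn": [0, 0, 0], "linear": [-0.001, 0, 0.012], "jaw": 1},
  {"turn": [0, 0, 0], "linear": [-0.001, 0, 0.015], "jaw": 1},
])

```text
time: 19.08
position: [0.5185, -0.183, 0.2124]
ee_rot: [0.999, 0.035, 0.001, 0.0]
wrist_force: [3.4, 1.5, 4.5]
finger_gap: -0.0004
grip_force: 2.3
```

```bash
python3 - <<'E'
from h import *
look(('side',))
E
```

```text
side green 46 x [-18.2  -6.1   4.9] y [-27.8  43.1] z [  5.5  89.7 139.4]
side yellow 162 x [-1.9  3.9  9.8] y [-32.3  34.3] z [ 7.5 34.3 43.1]
TCP local mm [-14.04  -0.94  31.73] F local [ 1.72 -0.2   4.54]
t 19.13 p [ 0.5181 -0.1829  0.2117] q [9.994e-01 3.550e-02 5.000e-04 1.000e-04] F [ 1.73 -0.08  4.54] M [ 0.02 -0.53  0.06] gap 0.0004 grip 2.3 j [ 0.53  0.3  -0.33  1.84  0.11  1.01 -1.34]
```

Call:
drive_tool([
  {"turn": [0, 0, 0], "linear": [0, 0, 0.003], "jaw": 1},
  {"turn": [0, 0, 0], "linear": [0, 0, 0.006], "jaw": 1},
  {"turn": [0, 0, 0], "linear": [0, 0, 0.009], "jaw": 1},
  {"turn": [0, 0, 0], "linear": [0, 0, 0.012], "jaw": 1},
  {"turn": [0, 0, 0], "linear": [0, 0, 0.015], "jaw": 1},
  {"turn": [0, 0, 0], "linear": [0, 0, 0.018], "jaw": 1},
  {"turn": [0, 0, 0], "linear": [0, 0, 0.021], "jaw": 1},
  {"turn": [0, 0, 0], "linear": [0, 0, 0.024], "jaw": 1},
  {"turn": [0, 0, 0], "linear": [0, 0, 0.027], "jaw": 1},
  {"turn": [0, 0, 0], "linear": [0, 0, 0.03], "jaw": 1},
])

```text
time: 19.97
position: [0.5175, -0.1829, 0.1891]
ee_rot: [0.999, 0.035, -0.0, -0.0]
wrist_force: [2.0, -0.2, 4.4]
finger_gap: -0.0001
grip_force: 2.4
```

```bash
python3 - <<'E'
from h import *
look(('side',))
E
```

```text
side green 33 x [-21.   -2.5   4.3] y [-10.8  37.7] z [ 45.3 100.4 139.4]
side yellow 164 x [-3.2  4.  10. ] y [-31.7  34. ] z [ 6.6 32.6 43.1]
TCP local mm [-15.06  -0.88   8.58] F local [3.04 0.31 3.58]
t 20.02 p [ 0.517  -0.1829  0.1886] q [ 9.994e-01  3.540e-02 -8.000e-04 -2.000e-04] F [3.01 0.52 3.58] M [-0.04 -0.63 -0.  ] gap 0.0001 grip 1.7 j [ 0.52  0.33 -0.32  1.87  0.12  0.97 -1.35]
```

Call:
drive_tool([
  {"turn": [0, 0, 0], "linear": [0.001, 0, 0.002], "jaw": 1},
  {"turn": [0, 0, 0], "linear": [0.001, 0, 0.004], "jaw": 1},
  {"turn": [0, 0, 0], "linear": [0.001, 0, 0.006], "jaw": 1},
  {"turn": [0, 0, 0], "linear": [0.001, 0, 0.007], "jaw": 1},
  {"turn": [0, 0, 0], "linear": [0.001, 0, 0.007], "jaw": 1},
])

```text
time: 20.43
position: [0.5171, -0.1831, 0.1837]
ee_rot: [0.999, 0.035, -0.001, -0.0]
wrist_force: [1.0, -0.2, 4.2]
finger_gap: 0.0
grip_force: 2.0
```

```bash
python3 - <<'E'
from h import *
look(('side','top'))
E
```

```text
side green 40 x [-16.8  -2.3  16.1] y [-37.7  38.7] z [ 37.   87.  138.4]
side yellow 166 x [-1.2  4.   9.6] y [-32.1  33.7] z [ 7.2 35.7 80.1]
top yellow 13 x [-32.5 -23.5  -0.5] y [-0.9 40.6] z [ 22.6  60.1 135.5]
TCP local mm [-15.03  -1.05   3.69] F local [-0.72  0.19  4.16]
t 20.53 p [ 0.5171 -0.1831  0.1837] q [ 9.994e-01  3.520e-02 -1.500e-03 -1.000e-04] F [-1.41 -0.16  4.54] M [-0.02  0.07 -0.  ] gap -0.0001 grip 2.0 j [ 0.52  0.33 -0.32  1.87  0.13  0.96 -1.36]
```

Measured z is 3.7 mm with force unchanged at about 4 N, so it is still sliding. I'll go on in small steps until the plate is felt.

Call:
drive_tool([
  {"turn": [0, 0, 0], "linear": [0, 0, 0.001], "jaw": 1},
  {"turn": [0, 0, 0], "linear": [0, 0, 0.002], "jaw": 1},
  {"turn": [0, 0, 0], "linear": [0, 0, 0.0025], "jaw": 1},
  {"turn": [0, 0, 0], "linear": [0, 0, 0.0025], "jaw": 1},
])

```text
time: 20.87
position: [0.5171, -0.1832, 0.1822]
ee_rot: [0.999, 0.035, -0.001, 0.0]
wrist_force: [-2.2, -0.2, 5.7]
finger_gap: 0.0001
grip_force: 3.0
```

Call:
drive_tool([
  {"turn": [0, 0, 0], "linear": [0, 0, 0.0007], "jaw": 1},
  {"turn": [0, 0, 0], "linear": [0, 0, 0.0014], "jaw": 1},
  {"turn": [0, 0, 0], "linear": [0, 0, 0.0014], "jaw": 1},
])

```text
time: 21.12
position: [0.5171, -0.1831, 0.1812]
ee_rot: [0.999, 0.035, -0.001, 0.0]
wrist_force: [-1.4, -0.2, 5.8]
finger_gap: 0.0001
grip_force: 3.1
```

```bash
python3 - <<'E'
from h import *
look(('side',))
E
```

```text
side green 48 x [-13.7  -3.1   7.6] y [-34.4  40.1] z [ 51.5  87.5 139.8]
side yellow 168 x [-3.2  3.9  9.7] y [-32.1  34.6] z [  5.3  36.4 110.8]
TCP local mm [-14.96  -1.08   1.17] F local [-1.89  0.41  6.18]
t 21.17 p [ 0.5172 -0.1831  0.1812] q [ 0.9994  0.0352 -0.0014  0.    ] F [-1.91  0.27  6.18] M [ 0.02  0.33 -0.02] gap 0.0003 grip 3.1 j [ 0.52  0.34 -0.32  1.88  0.13  0.95 -1.36]
```

Call:
drive_tool([
  {"turn": [0, 0, 0], "linear": [0, 0, 0.0007], "jaw": 1},
  {"turn": [0, 0, 0], "linear": [0, 0, 0.0014], "jaw": 1},
  {"turn": [0, 0, 0], "linear": [0, 0, 0.0014], "jaw": 1},
])

```text
time: 21.42
position: [0.5171, -0.1832, 0.1802]
ee_rot: [0.999, 0.035, -0.001, 0.0]
wrist_force: [-1.3, 0.9, 6.0]
finger_gap: 0.0001
grip_force: 3.1
```

Call:
drive_tool([
  {"turn": [0, 0, 0], "linear": [0, 0, 0.0007], "jaw": 1},
  {"turn": [0, 0, 0], "linear": [0, 0, 0.0014], "jaw": 1},
  {"turn": [0, 0, 0], "linear": [0, 0, 0.0014], "jaw": 1},
])

```text
time: 21.67
position: [0.5171, -0.1831, 0.18]
ee_rot: [0.999, 0.035, -0.001, 0.0]
wrist_force: [-3.3, 1.2, 12.3]
finger_gap: 0.0002
grip_force: 6.1
```

The plate is felt (12 N at z = 0.180), so the slab is flush with it. I'll rise, look, then come down behind the cover.

Call:
drive_tool([
  {"turn": [0, 0, 0], "linear": [-0.001, 0, -0.01], "jaw": 1},
  {"turn": [0, 0, 0], "linear": [-0.001, 0, -0.04], "jaw": 1},
  {"turn": [0, 0, 0], "linear": [-0.001, 0, -0.08], "jaw": 1},
  {"turn": [0, 0, 0], "linear": [0.0, 0, -0.12], "jaw": 1},
  {"turn": [0, 0, 0], "linear": [0.02, 0, -0.127], "jaw": 1},
  {"turn": [0, 0, 0], "linear": [0.05, 0, -0.127], "jaw": 1},
  {"turn": [0, 0, 0], "linear": [0.0547, 0, -0.127], "jaw": 1},
  {"turn": [0, 0, 0], "linear": [0.0547, 0, -0.127], "jaw": 1},
  {"turn": [0, 0, 0], "linear": [0.0547, 0, -0.127], "jaw": 1},
])

```text
time: 22.42
position: [0.5579, -0.18, 0.273]
ee_rot: [0.999, 0.035, -0.002, -0.0]
wrist_force: [0.2, 0.6, 0.1]
finger_gap: -0.0001
grip_force: 0.0
```

```bash
python3 - <<'E'
from h import *
look(('side','top'))
plan((loc(26,-.8,95),4.05),(loc(26,-.8,28),4.05))
out=[]
for c in("side","top"):
    im,d=eyes.camera(c); u,v=proj(c,[[.524,-.17,.2]])[0].astype(int)
    out.append(cv2.resize(im[v-40:v+40,u-40:u+40],(400,400),interpolation=cv2.INTER_CUBIC))
cv2.imwrite("pics/flush.png",np.hstack(out)[...,::-1])
E
```

```text
side yellow 151 x [ 0.6  4.1 10. ] y [-31.4  34.1] z [ 6.7 36.4 42.9]
top green 21 x [-11.7  -8.3  -4. ] y [-25.1  22. ] z [2.1 3.1 4.7]
top yellow 179 x [-2.9 -0.8  6.9] y [-30.7  32.6] z [ 9.8 39.5 45.3]
TCP local mm [25.87 -1.   93.37] F local [ 0.28 -0.17  0.04]
t 22.52 p [ 0.5579 -0.1802  0.2735] q [ 9.994e-01  3.510e-02 -1.300e-03 -2.000e-04] F [0.57 0.09 0.57] M [-0.    0.05 -0.01] gap 0.0001 grip 0.0 j [ 0.5   0.31 -0.33  1.68  0.11  1.17 -1.36]
lin [0.0001, -0.0003, -0.002] turn [-0.0008, 0.0049, -0.0009] rows 0.0
lin [0.0003, -0.0003, 0.0874] turn [-0.0008, 0.0049, -0.0009] rows 1.6
```

View pics/flush.png

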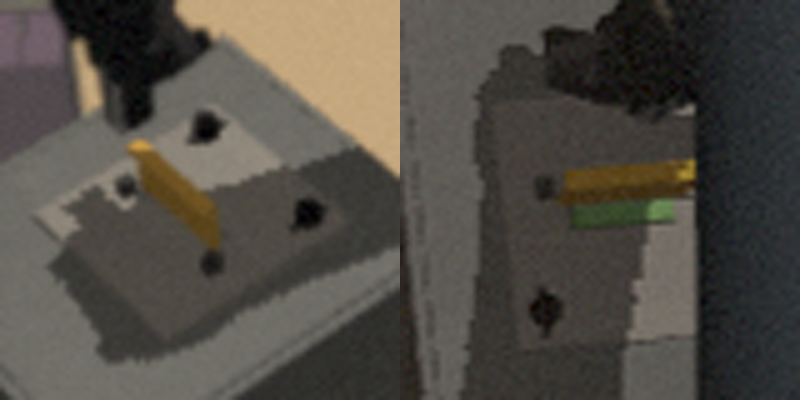

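The top view shows the slab as a flush green strip in the slot (about (620,213)), with the cover still upright. Now down behind the cover.

Call:
drive_tool([
  {"turn": [0, 0, 0], "linear": [0, 0, 0.03], "jaw": 1},
  {"turn": [0, 0, 0], "linear": [0, 0, 0.06], "jaw": 1},
  {"turn": [0, 0, 0], "linear": [0, 0, 0.08], "jaw": 1},
  {"turn": [0, 0, 0], "linear": [0, 0, 0.087], "jaw": 1},
  {"turn": [0, 0, 0], "linear": [0, 0, 0.087], "jaw": 1},
  {"turn": [0, 0, 0], "linear": [-0.003, 0, 0.087], "jaw": 1},
  {"turn": [0, 0, 0], "linear": [-0.006, 0, 0.087], "jaw": 1},
  {"turn": [0, 0, 0], "linear": [-0.008, 0, 0.087], "jaw": 1},
  {"turn": [0, 0, 0], "linear": [-0.01, 0, 0.087], "jaw": 1},
  {"turn": [0, 0, 0], "linear": [-0.012, 0, 0.087], "jaw": 1},
])

```text
time: 23.45
position: [0.5511, -0.1808, 0.2103]
ee_rot: [0.999, 0.035, 0.001, 0.0]
wrist_force: [1.4, 0.0, 0.8]
finger_gap: -0.0002
grip_force: 0.7
```

```bash
python3 - <<'E'
from h import *
look(('side','top'))
E
```

```text
side green 31 x [13.9 30.8 37.8] y [-43.5  43.1] z [ 22.7 110.  137.6]
side yellow 105 x [-0.3  3.5 17.8] y [-9.  40.2] z [  7.2  28.8 107.3]
top green 31 x [-12.2  -7.5   6.4] y [-23.8  39.9] z [  2.    3.  123.1]
top yellow 148 x [-3.8 -1.5  6. ] y [-22.   32.2] z [ 7.6 40.5 69.2]
TCP local mm [18.75 -1.13 30.08] F local [ 1.17 -0.18  0.89]
t 23.55 p [ 0.5508 -0.1808  0.21  ] q [9.994e-01 3.530e-02 1.000e-03 3.000e-04] F [0.55 0.09 0.73] M [-0.05 -0.19 -0.04] gap -0.0002 grip 0.5 j [ 0.5   0.35 -0.33  1.78  0.13  1.03 -1.37]
```

Light contact of about 1 N, so the cover is starting to fold. I'll keep pushing forward slowly.

Call:
drive_tool([
  {"turn": [0, 0, 0], "linear": [-0.002, 0, 0.0005], "jaw": 1},
  {"turn": [0, 0, 0], "linear": [-0.004, 0, 0.001], "jaw": 1},
  {"turn": [0, 0, 0], "linear": [-0.006, 0, 0.0015], "jaw": 1},
  {"turn": [0, 0, 0], "linear": [-0.008, 0, 0.002], "jaw": 1},
  {"turn": [0, 0, 0], "linear": [-0.01, 0, 0.0025], "jaw": 1},
  {"turn": [0, 0, 0], "linear": [-0.012, 0, 0.003], "jaw": 1},
  {"turn": [0, 0, 0], "linear": [-0.014, 0, 0.003], "jaw": 1},
])

```text
time: 24.13
position: [0.5395, -0.1814, 0.2067]
ee_rot: [0.999, 0.035, -0.0, -0.0]
wrist_force: [0.3, 0.8, -0.1]
finger_gap: -0.0001
grip_force: 0.5
```

```bash
python3 - <<'E'
from h import *
look(('side','top'))
E
```

```text
side green 44 x [ 8.8 19.6 24.6] y [-37.9  35.5] z [ 27.4 101.1 134.4]
side yellow 130 x [-10.1  -2.5   6.1] y [-4.7 34.8] z [ 8.1 26.1 94.9]
top green 19 x [-12.2  -9.4   0.8] y [-23.2  41.2] z [  2.   4. 135.]
top yellow 102 x [-15.2  -9.9  -4.6] y [-18.3  40.2] z [  4.7  40.2 104.7]
TCP local mm [ 7.19 -0.95 26.69] F local [-0.44  0.13 -0.47]
t 24.23 p [ 0.5393 -0.1814  0.2067] q [ 9.994e-01  3.530e-02 -5.000e-04 -0.000e+00] F [-0.68  0.25 -0.53] M [ 0.04 -0.03  0.06] gap -0.0001 grip 0.1 j [ 0.51  0.34 -0.33  1.8   0.13  1.02 -1.37]
```

Call:
drive_tool([
  {"turn": [0, 0, 0], "linear": [-0.002, 0, 0], "jaw": 1},
  {"turn": [0, 0, 0], "linear": [-0.004, 0, 0], "jaw": 1},
  {"turn": [0, 0, 0], "linear": [-0.006, 0, 0], "jaw": 1},
  {"turn": [0, 0, 0], "linear": [-0.008, 0, 0], "jaw": 1},
  {"turn": [0, 0, 0], "linear": [-0.01, 0, 0], "jaw": 1},
  {"turn": [0, 0, 0], "linear": [-0.012, 0, 0], "jaw": 1},
  {"turn": [0, 0, 0], "linear": [-0.014, 0, 0], "jaw": 1},
  {"turn": [0, 0, 0], "linear": [-0.015, 0, 0], "jaw": 1},
])

```text
time: 24.9
position: [0.5285, -0.1822, 0.2069]
ee_rot: [0.999, 0.035, 0.0, 0.0]
wrist_force: [0.6, 0.1, -1.7]
finger_gap: 0.0001
grip_force: 0.7
```

```bash
python3 - <<'E'
from h import *
look(('side','top'))
E
```

```text
side green 32 x [-2.9  8.8 15.4] y [-36.6  40.4] z [ 44.2 108.3 136.2]
side yellow 169 x [-17.7  -5.7   2.9] y [-32.2  34. ] z [  8.1  20.1 123.3]
top green 6 x [-16.8 -13.8  -8.6] y [10.3 40.8] z [ 59.3 121.  139.5]
top yellow 136 x [-24.9 -18.7  -5.5] y [-18.   39.8] z [10.3 35.2 98.3]
TCP local mm [-3.66 -0.96 26.94] F local [ 0.47 -0.04 -1.7 ]
t 25.0 p [ 0.5284 -0.1822  0.207 ] q [ 9.994e-01  3.530e-02 -1.000e-04  0.000e+00] F [ 0.36 -0.12 -1.46] M [ 0.01 -0.12 -0.01] gap 0.0001 grip 0.3 j [ 0.52  0.32 -0.33  1.83  0.12  1.01 -1.36]
```

The cover is at about 45°. I'll back off, rise, move over its free edge, and press down from above.

Call:
drive_tool([
  {"turn": [0, 0, 0], "linear": [0.004, 0, 0], "jaw": 1},
  {"turn": [0, 0, 0], "linear": [0.006, 0, -0.01], "jaw": 1},
  {"turn": [0, 0, 0], "linear": [0.006, 0, -0.035], "jaw": 1},
  {"turn": [0, 0, 0], "linear": [0.006, 0, -0.05], "jaw": 1},
  {"turn": [0, 0, 0], "linear": [0.0, 0, -0.052], "jaw": 1},
  {"turn": [0, 0, 0], "linear": [-0.02, 0, -0.052], "jaw": 1},
  {"turn": [0, 0, 0], "linear": [-0.031, 0, -0.052], "jaw": 1},
  {"turn": [0, 0, 0], "linear": [-0.031, 0, -0.045], "jaw": 1},
  {"turn": [0, 0, 0], "linear": [-0.031, 0, -0.035], "jaw": 1},
  {"turn": [0, 0, 0], "linear": [-0.031, 0, -0.025], "jaw": 1},
  {"turn": [0, 0, 0], "linear": [-0.031, 0, -0.02], "jaw": 1},
])

```text
time: 25.92
position: [0.505, -0.1835, 0.2201]
ee_rot: [0.999, 0.036, -0.001, -0.001]
wrist_force: [-1.0, -0.4, 0.2]
finger_gap: -0.0
grip_force: 0.0
```

Call:
drive_tool([
  {"turn": [0, 0, 0], "linear": [0, 0, 0.003], "jaw": 1},
  {"turn": [0, 0, 0], "linear": [0, 0, 0.006], "jaw": 1},
  {"turn": [0, 0, 0], "linear": [0, 0, 0.009], "jaw": 1},
  {"turn": [0, 0, 0], "linear": [0, 0, 0.012], "jaw": 1},
])

```text
time: 26.25
position: [0.5042, -0.1839, 0.2145]
ee_rot: [0.999, 0.035, -0.002, 0.0]
wrist_force: [-13.1, 2.2, 22.8]
finger_gap: 0.0001
grip_force: 12.6
```

```bash
python3 - <<'E'
from h import *
look(('side','top'))
E
```

```text
side green 35 x [-26.9 -15.7  -8.4] y [-15.   39.3] z [ 61.9 114.4 138.1]
side yellow 255 x [-19.6  -9.9   1.1] y [-33.  34.] z [ 7.8 20.9 39.3]
TCP local mm [-28.44  -0.93  34.48] F local [-9.08  2.43 13.91]
t 26.35 p [ 0.5037 -0.1839  0.2145] q [ 9.994e-01  3.510e-02 -2.200e-03  2.000e-04] F [-9.29  1.99 13.12] M [0.27 1.95 0.02] gap -0.0002 grip 7.8 j [ 0.54  0.28 -0.33  1.87  0.11  1.01 -1.33]
```

That is too much force (23 N), because the edge jams at this steep angle. I'll back off at once and look.

Call:
drive_tool([
  {"turn": [0, 0, 0], "linear": [0, 0, -0.008], "jaw": 1},
  {"turn": [0, 0, 0], "linear": [0, 0, -0.02], "jaw": 1},
  {"turn": [0, 0, 0], "linear": [0, 0, -0.045], "jaw": 1},
  {"turn": [0, 0, 0], "linear": [0.0, 0, -0.06], "jaw": 1},
  {"turn": [0, 0, 0], "linear": [0.02, 0, -0.06], "jaw": 1},
  {"turn": [0, 0, 0], "linear": [0.045, 0, -0.06], "jaw": 1},
  {"turn": [0, 0, 0], "linear": [0.06, 0, -0.06], "jaw": 1},
  {"turn": [0, 0, 0], "linear": [0.06, 0, -0.06], "jaw": 1},
  {"turn": [0, 0, 0], "linear": [0.06, 0, -0.06], "jaw": 1},
])

```text
time: 27.1
position: [0.5504, -0.1804, 0.2576]
ee_rot: [0.999, 0.036, -0.0, -0.0]
wrist_force: [0.3, -0.5, 0.3]
finger_gap: -0.0
grip_force: 0.0
```

```bash
python3 - <<'E'
from h import *
s=st(); y=np.deg2rad(4.05)
for c in("side","top"):
    im,d=eyes.camera(c); X=cloud(c,d); hsv=cv2.cvtColor(im,cv2.COLOR_RGB2HSV); D=1000*(X-[.532,-.181,.18])
    L=np.stack([np.cos(y)*D[...,0]+np.sin(y)*D[...,1],-np.sin(y)*D[...,0]+np.cos(y)*D[...,1],D[...,2]],-1)
    k=(d>0)&(np.abs(L[...,0])<45)&(np.abs(L[...,1])<38)&(L[...,2]>3)&(L[...,2]<55)&(hsv[...,0]>12)&(hsv[...,0]<35)&(hsv[...,1]>110)
    P=L[k]; print(c,len(P))
    for lo in range(3,55,4):
        q=P[(P[:,2]>=lo)&(P[:,2]<lo+4)]
        if len(q)>3: print(lo,len(q),np.round(np.percentile(q[:,0],[5,50,95]),1))
    if c=="side":
        u,v=proj(c,[[.524,-.17,.2]])[0].astype(int); cv2.imwrite("pics/fold.png",cv2.resize(im[v-40:v+40,u-40:u+40],(500,500),interpolation=cv2.INTER_CUBIC)[...,::-1])
p=np.array(s["position"])
E
```

```text
t 27.1 p [ 0.5504 -0.1804  0.2576] q [ 9.994e-01  3.570e-02 -4.000e-04 -2.000e-04] F [ 0.29 -0.55  0.29] M [-0.05  0.01 -0.03] gap -0.0 grip 0.0 j [ 0.51  0.31 -0.33  1.72  0.11  1.13 -1.36]
side 257
7 18 [-3.2  0.7  2.3]
11 43 [-6.  -1.2  3. ]
15 46 [-11.   -6.   -1.3]
19 46 [-15.5 -11.1  -6. ]
23 37 [-19.  -14.9 -10.5]
27 28 [-21.6 -17.5 -14. ]
31 17 [-22.8 -19.1 -17. ]
35 18 [-19.8 -17.4 -16. ]
top 227
7 16 [-2.9 -1.5  0.3]
11 28 [-7.  -3.2 -0.9]
15 30 [-9.9 -6.8 -4.9]
19 31 [-14.1 -11.1  -8.5]
23 24 [-16.1 -14.3 -11.7]
27 14 [-26.5 -25.8 -16.4]
31 42 [-26.9 -24.  -18.7]
35 35 [-24.3 -21.1 -19. ]
39 6 [-23.3 -21.  -19.5]
```

The cover is unharmed at about 45°, with its lip tip near (-18, 37). I'll go back behind it and follow its arc, with the fingertip on the outer face inside the lip.

Call:
drive_tool([
  {"turn": [0, 0, 0], "linear": [-0.02, 0, 0], "jaw": 1},
  {"turn": [0, 0, 0], "linear": [-0.022, 0, 0.015], "jaw": 1},
  {"turn": [0, 0, 0], "linear": [-0.022, 0, 0.045], "jaw": 1},
  {"turn": [0, 0, 0], "linear": [-0.022, 0, 0.062], "jaw": 1},
  {"turn": [0, 0, 0], "linear": [-0.022, 0, 0.067], "jaw": 1},
  {"turn": [0, 0, 0], "linear": [-0.022, 0, 0.067], "jaw": 1},
  {"turn": [0, 0, 0], "linear": [-0.025, 0, 0.067], "jaw": 1},
  {"turn": [0, 0, 0], "linear": [-0.028, 0, 0.067], "jaw": 1},
  {"turn": [0, 0, 0], "linear": [-0.03, 0, 0.067], "jaw": 1},
  {"turn": [0, 0, 0], "linear": [-0.0315, 0, 0.068], "jaw": 1},
])

```text
time: 28.03
position: [0.527, -0.1825, 0.2078]
ee_rot: [0.999, 0.035, 0.001, 0.0]
wrist_force: [-0.9, -0.8, 0.1]
finger_gap: 0.0
grip_force: 0.0
```

```bash
python3 - <<'E'
from h import *
look(('side','top'))
E
```

```text
side green 30 x [-4.3  7.7 14.2] y [-32.4  34.4] z [ 59.5 115.6 138.7]
side yellow 177 x [-19.1  -7.    2.6] y [-31.6  35.2] z [  8.3  19.5 103.6]
top yellow 137 x [-26.6 -20.8  -6.4] y [-19.8  37.6] z [ 10.7  33.3 102. ]
TCP local mm [-5.44 -1.11 27.39] F local [-0.36 -0.01 -0.1 ]
t 28.13 p [ 0.5267 -0.1825  0.2073] q [9.994e-01 3.520e-02 3.000e-04 2.000e-04] F [-0.86 -0.33  0.31] M [ 0.01 -0.02 -0.05] gap -0.0002 grip 0.0 j [ 0.52  0.32 -0.33  1.83  0.12  1.01 -1.36]
```

Call:
drive_tool([
  {"turn": [0, 0, 0], "linear": [-0.0015, 0, 0.001], "jaw": 1},
  {"turn": [0, 0, 0], "linear": [-0.003, 0, 0.0025], "jaw": 1},
  {"turn": [0, 0, 0], "linear": [-0.0045, 0, 0.004], "jaw": 1},
  {"turn": [0, 0, 0], "linear": [-0.006, 0, 0.0055], "jaw": 1},
  {"turn": [0, 0, 0], "linear": [-0.006, 0, 0.0055], "jaw": 1},
])

```text
time: 28.55
position: [0.522, -0.1826, 0.2025]
ee_rot: [0.999, 0.035, -0.0, -0.0]
wrist_force: [0.1, 1.0, -0.1]
finger_gap: -0.0
grip_force: 0.1
```

```bash
python3 - <<'E'
from h import *
look(('side','top'))
E
```

```text
side green 40 x [-2.8  2.7  9.8] y [-29.   40.3] z [ 64.  104.7 139.1]
side yellow 187 x [-22.7  -7.5   1.7] y [-33.1  34.1] z [  8.4  16.5 109.8]
top green 8 x [-22.8 -18.6 -13.2] y [10.7 43.3] z [ 45.2  90.9 135.6]
top yellow 123 x [-29.8 -24.6 -11.3] y [-17.7  32.4] z [14.5 29.5 97.9]
TCP local mm [-10.08  -0.94  22.58] F local [ 0.1  -0.71  0.18]
t 28.65 p [ 0.522  -0.1826  0.2026] q [ 9.994e-01  3.540e-02 -3.000e-04 -0.000e+00] F [ 0.11 -0.81  0.38] M [ 0.03 -0.06 -0.03] gap -0.0 grip 0.1 j [ 0.53  0.32 -0.33  1.84  0.12  1.   -1.35]
```

Call:
drive_tool([
  {"turn": [0, 0, 0], "linear": [-0.0012, 0, 0.0016], "jaw": 1},
  {"turn": [0, 0, 0], "linear": [-0.0024, 0, 0.0034], "jaw": 1},
  {"turn": [0, 0, 0], "linear": [-0.0036, 0, 0.0052], "jaw": 1},
  {"turn": [0, 0, 0], "linear": [-0.0046, 0, 0.007], "jaw": 1},
  {"turn": [0, 0, 0], "linear": [-0.0052, 0, 0.0085], "jaw": 1},
  {"turn": [0, 0, 0], "linear": [-0.0052, 0, 0.0085], "jaw": 1},
])

```text
time: 29.15
position: [0.518, -0.183, 0.196]
ee_rot: [0.999, 0.035, -0.0, -0.0]
wrist_force: [-0.5, 0.5, 0.9]
finger_gap: 0.0
grip_force: 0.1
```

```bash
python3 - <<'E'
from h import *
look(('side','top'))
E
```

```text
side green 39 x [-16.5  -2.    4.9] y [-26.8  39.7] z [ 47.8  87.1 135.7]
side yellow 187 x [-29.4 -11.3   0. ] y [-32.   33.4] z [ 6.3 13.6 71.5]
top yellow 132 x [-34.7 -28.  -18.4] y [-20.1  38.3] z [  3.   19.6 126.9]
TCP local mm [-13.87  -0.95  16.15] F local [ 0.2   0.21 -0.86]
t 29.25 p [ 0.5183 -0.1829  0.1962] q [ 9.994e-01  3.530e-02 -1.000e-04 -1.000e-04] F [ 0.38 -0.01 -1.05] M [ 0.03 -0.    0.04] gap -0.0002 grip 0.0 j [ 0.53  0.32 -0.33  1.86  0.12  0.98 -1.35]
```

Call:
drive_tool([
  {"turn": [0, 0, 0], "linear": [-0.0006, 0, 0.0016], "jaw": 1},
  {"turn": [0, 0, 0], "linear": [-0.0012, 0, 0.0034], "jaw": 1},
  {"turn": [0, 0, 0], "linear": [-0.0018, 0, 0.0052], "jaw": 1},
  {"turn": [0, 0, 0], "linear": [-0.0018, 0, 0.0066], "jaw": 1},
  {"turn": [0, 0, 0], "linear": [-0.0018, 0, 0.0066], "jaw": 1},
])

```text
time: 29.67
position: [0.5168, -0.183, 0.1911]
ee_rot: [0.999, 0.035, -0.0, -0.0]
wrist_force: [-0.3, 0.1, -0.6]
finger_gap: -0.0001
grip_force: 0.0
```

Call:
drive_tool([
  {"turn": [0, 0, 0], "linear": [-0.0003, 0, 0.0006], "jaw": 1},
  {"turn": [0, 0, 0], "linear": [-0.0003, 0, 0.0013], "jaw": 1},
  {"turn": [0, 0, 0], "linear": [-0.0003, 0, 0.0013], "jaw": 1},
])

```text
time: 29.92
position: [0.5168, -0.1831, 0.1904]
ee_rot: [0.999, 0.035, -0.0, 0.0]
wrist_force: [-0.7, -0.1, 0.5]
finger_gap: -0.0002
grip_force: 0.2
```

```bash
python3 - <<'E'
from h import *
look(('side','top'))
E
```

```text
side green 32 x [-13.5  -3.2   3.6] y [-29.   40.3] z [ 42.1  98.5 136.8]
side yellow 178 x [-32.1 -12.7  -0.6] y [-32.4  34.3] z [ 5.4 10.6 67.6]
top yellow 128 x [-36.7 -29.4 -20.4] y [-21.5  35. ] z [ 7.7 12.5 85.5]
TCP local mm [-15.29  -0.97  10.43] F local [ 0.1   0.04 -0.15]
t 30.02 p [ 0.5168 -0.183   0.1904] q [9.994e-01 3.530e-02 1.000e-04 0.000e+00] F [ 0.2   0.65 -0.66] M [-0.02  0.03 -0.03] gap -0.0001 grip 0.1 j [ 0.53  0.33 -0.33  1.87  0.13  0.97 -1.35]
```

Call:
drive_tool([
  {"turn": [0, 0, 0], "linear": [0, 0, 0.0006], "jaw": 1},
  {"turn": [0, 0, 0], "linear": [0, 0, 0.001], "jaw": 1},
  {"turn": [0, 0, 0], "linear": [0, 0, 0.001], "jaw": 1},
])

```text
time: 30.27
position: [0.5168, -0.183, 0.1901]
ee_rot: [0.999, 0.035, 0.0, 0.0]
wrist_force: [-1.4, 0.6, 3.4]
finger_gap: 0.0002
grip_force: 1.9
```

Call:
drive_tool([
  {"turn": [0, 0, 0], "linear": [0, 0, 0.0005], "jaw": 1},
  {"turn": [0, 0, 0], "linear": [0, 0, 0.0006], "jaw": 1},
  {"turn": [0, 0, 0], "linear": [0, 0, 0.0006], "jaw": 1},
])

```text
time: 30.52
position: [0.5168, -0.183, 0.19]
ee_rot: [0.999, 0.035, 0.0, 0.0]
wrist_force: [-2.2, 0.5, 6.1]
finger_gap: -0.0001
grip_force: 3.2
```

A firm stop at 10 mm above the plate means the cover is shut. I'll retreat well clear and check.

Call:
drive_tool([
  {"turn": [0, 0, 0], "linear": [0, 0, -0.004], "jaw": 1},
  {"turn": [0, 0, 0], "linear": [0.003, 0, -0.01], "jaw": 1},
  {"turn": [0, 0, 0], "linear": [0.003, 0, -0.03], "jaw": 1},
  {"turn": [0, 0, 0], "linear": [0.003, 0, -0.07], "jaw": 1},
  {"turn": [0, 0, 0], "linear": [0.003, 0, -0.11], "jaw": 1},
  {"turn": [0, 0, 0], "linear": [0.0, 0, -0.15], "jaw": 1},
  {"turn": [0, 0, 0], "linear": [0, 0, -0.19], "jaw": 1},
  {"turn": [0, 0, 0], "linear": [0, 0, -0.21], "jaw": 1},
  {"turn": [0, 0, 0], "linear": [0, 0, -0.21], "jaw": 1},
  {"turn": [0, 0, 0], "linear": [0, 0, -0.21], "jaw": 1},
])

```text
time: 31.35
position: [0.5173, -0.183, 0.3474]
ee_rot: [0.999, 0.035, 0.001, 0.0]
wrist_force: [0.1, 1.1, -0.9]
finger_gap: 0.0002
grip_force: 0.0
```

```bash
python3 - <<'E'
from h import *
s=st(); y=np.deg2rad(4.05); out=[]
for c in("side","top"):
    im,d=eyes.camera(c); X=cloud(c,d); hsv=cv2.cvtColor(im,cv2.COLOR_RGB2HSV); D=1000*(X-[.532,-.181,.18])
    L=np.stack([np.cos(y)*D[...,0]+np.sin(y)*D[...,1],-np.sin(y)*D[...,0]+np.cos(y)*D[...,1],D[...,2]],-1)
    k=(d>0)&(np.abs(L[...,0])<45)&(np.abs(L[...,1])<38)&(L[...,2]>3)&(L[...,2]<55)&(hsv[...,0]>12)&(hsv[...,0]<35)&(hsv[...,1]>110)
    P=L[k]; print(c,len(P))
    for lo in range(-40,12,4):
        q=P[(P[:,0]>=lo)&(P[:,0]<lo+4)]
        if len(q)>3: print(lo,len(q),"z",np.round(np.percentile(q[:,2],[5,50,95]),1))
    out.append(im[60:330] if c=="side" else im[60:330])
cv2.imwrite("pics/fin.png",cv2.resize(np.hstack(out),(800,211*2))[...,::-1][:600])
E
```

```text
t 31.35 p [ 0.5173 -0.183   0.3474] q [9.994e-01 3.540e-02 9.000e-04 3.000e-04] F [ 0.15  1.11 -0.93] M [0.04 0.06 0.05] gap 0.0002 grip 0.0 j [ 0.55  0.2  -0.34  1.66  0.07  1.29 -1.3 ]
side 257
-36 26 z [ 7.9 13.6 18.2]
-32 41 z [ 7.4 11.  16.6]
-28 22 z [ 6.3  9.5 11.6]
-24 23 z [ 8.4 10.1 14.6]
-20 32 z [ 7.5  9.7 12. ]
-16 25 z [ 7.6 10.2 11.3]
-12 21 z [ 8.4  9.8 12. ]
-8 32 z [ 6.8  9.9 12.4]
-4 28 z [ 5.6 10.2 11.1]
0 7 z [ 8.4 10.3 12.8]
top 347
-40 15 z [11.8 15.4 20.5]
-36 32 z [10.  15.3 19.6]
-32 41 z [ 8.2 10.8 14.1]
-28 42 z [ 8.8 11.9 14.1]
-24 41 z [ 8.1 11.2 13.9]
-20 41 z [ 7.7 11.3 13.4]
-16 37 z [ 8.9 10.8 13.7]
-12 42 z [ 8.2 11.4 14.6]
-8 40 z [ 7.3 10.6 13.9]
-4 16 z [ 7.3 10.4 13.2]
```

View pics/fin.png

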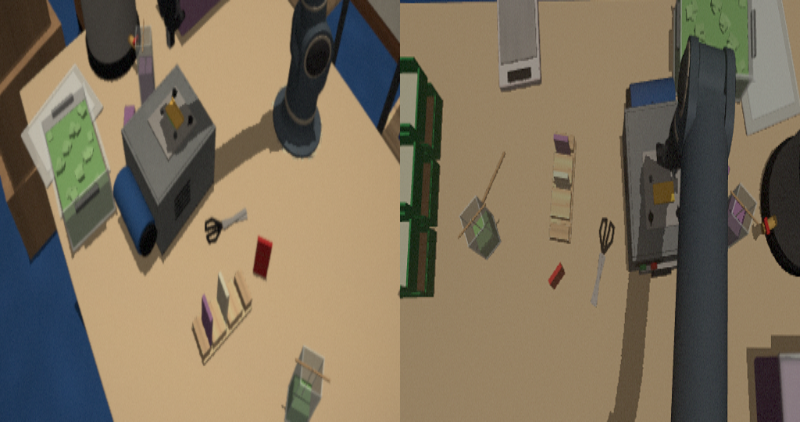

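The final picture shows the yellow cover lying flat over the slot (about (175,112) left, (662,190) right). It is level at 10 mm along its length. White, lilac, the red look-alike and the bystanders are in place, and the arm is clear. Handing in.

```bash
python3 -c "
from plant import r
print(r.finish_job())"
```

```text
the job is handed in; nothing more can be done
None
```

The green slab is in the chipper, flush with the plate, the cover is folded shut level over the slot, and the job is handed in; folding the cover, one push jammed at about 23 N on its edge (no damage seen), so I backed off and finished it gently from behind.

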